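# Clear one bay of the specimen tray and gauge the new bars into it

### The arm

A 6-joint arm with a two-finger parallel gripper is mounted at the origin on the work surface. World frame = base frame: x ahead of the robot, y to its left, z up, the work surface at z = 0. Lengths are in m, angles in degrees, forces in N, time in s.
With the tool pointing down it reaches from about 0.4 to 0.825 m from the base axis. Payload 7 kg.
Tool frame: the origin (TCP) lies at the very end of the fingers, on their centre line; the grasp point (between the pads) lies 19 mm behind it; x points along the fingers, z is the direction in which the jaws open and shut, and the axes are right-handed (so a half turn about x gives the same grasp; the last joint's range is limited). The gripper opens to 88 mm and grips with 3 to 60 N. Pads are 19 mm wide; open, the fingers measure 130 mm over their backs; the gripper's body (78 mm by 193 mm) begins 47 mm behind the grasp point.
Start: joints at [-49.555, 20.546, 0.682, 0, -70.136, -16.507], TCP at [0.274, -0.617, 0.227] pointing down, gripper open.
Joint ranges: [-176.03, 176.03], [-82.01, 121.73], [-58.28, 71.71], [-173.87, 95.51], [-174.79, -0.11], [-173.66, 173.66]. Speed limits (degrees/s): [136.94, 136.94, 172.46, 180, 180, 180].

### API

Orientations are given as [roll, pitch, yaw] about the fixed x, y, z axes, in that order (R = Rz(yaw) Ry(pitch) Rx(roll)).
In Python, from plant import * gives the robot as it stands.
- The arm moves only by the tool arm_command, never from a script. Its argument "commands" is one flat list of numbers, 5 for each row, row after row: the shift along the tool's x, y, z in mm, then the turn about the tool's x in degrees, then the opening in per cent of the stroke, from 0 (shut) to 100 (fully open). A call has 1 to 5 rows; each row shifts and turns the pose as measured when the row begins, along the tool's axes as they then stand; what a row does not reach is not made up. A row lasts 1/8 s, in which the tool goes at most 62.5 mm and 10.7 degrees, less where a joint would pass 70% of its speed; a pose out of reach is approached as far as the arm can. A call is refused whole if a number of a shift passes 62.5 or a number of a turn 10.7, either way. A call with a gripper value outside its range is refused whole. The fingers move at their own pace and stop on an object; the grip force is fixed at half the most. Time passes only in rows, so rows that do not move let the fingers close. It gives the time, the measured TCP pose, the force and the opening at its end, in the units of the state.
- get_obs(): the state, without advancing time (a new reading comes with each control period).
- snapshot(name): name is "scene" or "side" or "wrist"; returns a dict with "frame" (384x512x3 uint8, blue, green, red), "fov_y" (degrees; the focal length in pixels is half the picture's height over the tangent of half this angle, whatever the lens; pixels are square), "cx", "cy" (the principal point, pixels), "world_to_cam" (4x4, takes a point from world to camera coordinates). Camera axes: x right, y up, looking along -z (the intrinsics and any distortion apply to the point x, -y, -z); pixel columns grow to the right and rows downward; lengths in m; the calibration is good to about 2 mm. A picture is of the moment at which its call begins. There is no depth.
- close_job(): hands the job in, once; it reports no verdict.
The state is a dict: "clock": time; "joint_pos": joint angles; "qvel": joint speeds; "tau": joint torques, N m; "tool_pos": TCP position; "orientation": TCP orientation; "force": force on the tool from outside, world axes, zero at the start; "moment": the same for the moment, N m; "opening": finger opening in m.
Only numpy, scipy, OpenCV 4.12 (cv2) and the standard library are available. Lean on these libraries where they do the work, as an engineer would, in place of code of your own. Each camera call takes 0.05 s, during which the arm holds its last target. There are 200 camera calls.

### The job

Lift the twin-bay tray by its handle plate and tip the old sample tubes from the large bay over its ramp into the grey tub, keeping the ceramic blocks in the small bay, and set the tray back down on its mat the way it stood. Then take the aluminium bars one at a time, shortest first: push the gauge's plunger more than half-way in, squarely, with the bar's plain end and hold it there for about a second while the reading settles, turn the bar round and do the same with its headed end, and lay it in the emptied large bay. All bars end up flat on that bay's floor, none on top of another, and the other things on the bench are left where they are.

Things in the scene. Friction and masses are not known exactly. Their poses are not given: they have to be found in the camera images.
- mat_place (a point): middle of the tray's place on the black rubber mat (250 x 210 mm, 3 mm thick, fixed), on the mat's top; the mat reaches from x = -170 to +80 mm and 105 mm to each side in y; the tray's own origin stands over this point, with like axes, when the tray is on its place
- tray: white plastic twin-bay tray, 205 x 178 mm (x, y), 0.35 kg. Origin: underside, below the handle plate; z up. A divider, 12 mm thick and 42 mm high, runs along y at x = 0; its middle 80 mm rises to 80 mm as a flat handle plate, gripped across x some 66 mm up. Small bay on the +x side: x = 6 to 54 mm, outer wall 40 mm high. Large bay on the -x side
- tray_bay (a point): centre of the large bay's floor, 64 mm from the tray's origin towards -x, 4 mm above its underside; axes as the tray's. Inside 170 mm along y, side walls 26 mm high. Floor flat from x = -57 to +57 mm here; beyond -57, in place of a wall, a ramp rises at 25 degrees to 16 mm above the underside (82 mm from this point): things roll out over it when that side is tipped down 40 degrees or more
- tub: grey open waste tub, fixed, 190 mm along x, 220 mm along y, 75 mm high, walls 5 mm. Origin: centre of its underside
- tube1: closed sample tube, a clear cylinder 28 mm in diameter and 100 mm long with grey cap, 40 g, lying in the tray's large bay at the start. Origin: its centre; its y axis is its length. It rolls freely. May be absent
- tube2: closed sample tube, a clear cylinder 28 mm in diameter and 100 mm long with grey cap, 40 g, lying in the tray's large bay at the start. Origin: its centre; its y axis is its length. It rolls freely. May be absent
- tube3: closed sample tube, a clear cylinder 28 mm in diameter and 100 mm long with grey cap, 40 g, lying in the tray's large bay at the start. Origin: its centre; its y axis is its length. It rolls freely. May be absent
- block1_center (a point): white ceramic reference block, 24 x 60 x 22 mm, 60 g, loose in the tray's small bay. The point is its centre; z up
- block2_center (a point): white ceramic reference block, 24 x 60 x 22 mm, 60 g, loose in the tray's small bay. The point is its centre; z up
- short_center (a point): the short aluminium specimen bar, 70 mm long (x), 24 mm wide (y), 24 mm high (z), with a T-head 40 mm wide and 14 mm long at its +x end; about 98 g. The point is its centre, 12 mm above its underside. May be absent
- short_plain (a point): centre of the plain (-x) end face of the short bar
- short_head (a point): centre of the headed (+x) end face of the short bar
- middle_center (a point): the middle aluminium specimen bar, 90 mm long (x), 24 mm wide (y), 24 mm high (z), with a T-head 40 mm wide and 14 mm long at its +x end; about 126 g. The point is its centre, 12 mm above its underside. May be absent
- middle_plain (a point): centre of the plain (-x) end face of the middle bar
- middle_head (a point): centre of the headed (+x) end face of the middle bar
- long_center (a point): the long aluminium specimen bar, 110 mm long (x), 24 mm wide (y), 24 mm high (z), with a T-head 40 mm wide and 14 mm long at its +x end; about 154 g. The point is its centre, 12 mm above its underside. May be absent
- long_plain (a point): centre of the plain (-x) end face of the long bar
- long_head (a point): centre of the headed (+x) end face of the long bar
- gauge_zero (a point): fixed point on the gauge, where the centre of the plunger's round steel face (40 mm in diameter, 100 mm above the work surface) stands when it is out. x is the direction in which it is pushed in (away from the bar, 12 mm at most), z up. The fixed gauge behind it: a white housing, 90 mm wide and 150 mm high, its front 75 mm behind this point, on a grey base 120 mm wide and 20 mm high whose front edge is 30 mm behind this point
- plunger (a joint): how far the spring plunger is pushed in: 0 (out) to 0.012 m (stop); about 2.4 N to start, 5 N half-way, 7 N at the stop; it springs back
- reagent: amber reagent bottle, 68 mm across, 150 mm high, a bystander; origin at its underside (middle)
- jar: white jar, 64 mm across, 80 mm high, a bystander; origin at its underside (middle)
- beaker: glass beaker, 72 mm across, 85 mm high, a bystander; origin at its underside (middle)
- spatula: spatula, 170 mm long, a bystander; origin at its underside
Things that resemble listed ones, but are neither listed nor needed, are in the scene too. What is shaped like the part that bears middle_center but pink or turquoise is not meant. What is shaped like the part that bears long_center but orange or turquoise is not meant.

How it is judged (in metres and radians):
On the way, in this order (a step that is already met when the one before it is completed fails the run):
1. the tray is lifted and tipped (angle between tray's own z axis and vertical above 0.3 rad and height (world z) of tray above 0.05 m).
2. all the tubes lie in the tub (x of tube1 in the frame of tub between -0.09 and 0.09 m and y of tube1 in the frame of tub between -0.105 and 0.105 m and z of tube1 in the frame of tub between 0 and 0.07 m and x of tube2 in the frame of tub between -0.09 and 0.09 m and y of tube2 in the frame of tub between -0.105 and 0.105 m and z of tube2 in the frame of tub between 0 and 0.07 m and x of tube3 in the frame of tub between -0.09 and 0.09 m and y of tube3 in the frame of tub between -0.105 and 0.105 m and z of tube3 in the frame of tub between 0 and 0.07 m), for 0.2 s.
3. the tray is back on its mat, level, let go, with both blocks in it (horizontal distance between tray and mat_place below 0.03 m and angle between tray's own z axis and vertical below 0.06 rad and angle between the x axis of tray and the x axis of mat_place, either way round below 0.2 rad and height (world z) of tray below 0.008 m and x of block1_center in the frame of tray between 0.006 and 0.054 m and y of block1_center in the frame of tray between -0.085 and 0.085 m and z of block1_center in the frame of tray between 0 and 0.04 m and x of block2_center in the frame of tray between 0.006 and 0.054 m and y of block2_center in the frame of tray between -0.085 and 0.085 m and z of block2_center in the frame of tray between 0 and 0.04 m and contact force between the fingers and tray below 0.1 N), for 0.2 s.
4. the plain end of the short bar has held the plunger more than half-way in, square on (x of short_plain in the frame of gauge_zero between 0.006 and 0.02 m and y of short_plain in the frame of gauge_zero between -0.014 and 0.014 m and z of short_plain in the frame of gauge_zero between -0.014 and 0.014 m and angle between the x axis of short_center and the x axis of gauge_zero, either way round below 0.2 rad), for 0.8 s.
5. the headed end of the short bar has held the plunger more than half-way in, square on (x of short_head in the frame of gauge_zero between 0.006 and 0.02 m and y of short_head in the frame of gauge_zero between -0.014 and 0.014 m and z of short_head in the frame of gauge_zero between -0.014 and 0.014 m and angle between the x axis of short_center and the x axis of gauge_zero, either way round below 0.2 rad), for 0.8 s.
6. the plain end of the middle bar has held the plunger more than half-way in, square on (x of middle_plain in the frame of gauge_zero between 0.006 and 0.02 m and y of middle_plain in the frame of gauge_zero between -0.014 and 0.014 m and z of middle_plain in the frame of gauge_zero between -0.014 and 0.014 m and angle between the x axis of middle_center and the x axis of gauge_zero, either way round below 0.2 rad), for 0.8 s.
7. the headed end of the middle bar has held the plunger more than half-way in, square on (x of middle_head in the frame of gauge_zero between 0.006 and 0.02 m and y of middle_head in the frame of gauge_zero between -0.014 and 0.014 m and z of middle_head in the frame of gauge_zero between -0.014 and 0.014 m and angle between the x axis of middle_center and the x axis of gauge_zero, either way round below 0.2 rad), for 0.8 s.
8. the plain end of the long bar has held the plunger more than half-way in, square on (x of long_plain in the frame of gauge_zero between 0.006 and 0.02 m and y of long_plain in the frame of gauge_zero between -0.014 and 0.014 m and z of long_plain in the frame of gauge_zero between -0.014 and 0.014 m and angle between the x axis of long_center and the x axis of gauge_zero, either way round below 0.2 rad), for 0.8 s.
9. the headed end of the long bar has held the plunger more than half-way in, square on (x of long_head in the frame of gauge_zero between 0.006 and 0.02 m and y of long_head in the frame of gauge_zero between -0.014 and 0.014 m and z of long_head in the frame of gauge_zero between -0.014 and 0.014 m and angle between the x axis of long_center and the x axis of gauge_zero, either way round below 0.2 rad), for 0.8 s.
At the end, for the whole second after the job is handed in: All tubes lie inside the tub; the tray stands level on its mat, within 30 mm and 0.2 rad of its place; both blocks are in the small bay; every bar lies at rest on the floor of the large bay, its centre less than 36 mm above the tray's underside (none on top of another) (all of step 2 and x of block1_center in the frame of tray between 0.006 and 0.054 m and y of block1_center in the frame of tray between -0.085 and 0.085 m and z of block1_center in the frame of tray between 0 and 0.04 m and x of block2_center in the frame of tray between 0.006 and 0.054 m and y of block2_center in the frame of tray between -0.085 and 0.085 m and z of block2_center in the frame of tray between 0 and 0.04 m and horizontal distance between tray and mat_place below 0.03 m and angle between tray's own z axis and vertical below 0.06 rad and angle between the x axis of tray and the x axis of mat_place, either way round below 0.2 rad and height (world z) of tray below 0.008 m and x of short_center in the frame of tray between -0.14 and -0.008 m and y of short_center in the frame of tray between -0.085 and 0.085 m and z of short_center in the frame of tray between 0 and 0.036 m and x of middle_center in the frame of tray between -0.14 and -0.008 m and y of middle_center in the frame of tray between -0.085 and 0.085 m and z of middle_center in the frame of tray between 0 and 0.036 m and x of long_center in the frame of tray between -0.14 and -0.008 m and y of long_center in the frame of tray between -0.085 and 0.085 m and z of long_center in the frame of tray between 0 and 0.036 m and linear speed of tray below 0.02 m/s and linear speed of each of tube1, tube2, tube3 below 0.05 m/s); the robot touches nothing.
It fails at once if a ceramic block left the small bay (x of any of block1_center, block2_center in the frame of tray below 0 m or x of any of block1_center, block2_center in the frame of tray above 0.065 m or z of any of block1_center, block2_center in the frame of tray above 0.06 m).
It fails at once if a bystander was shoved more than 5 cm or knocked over (distance of any of reagent, jar, beaker, spatula from where it was at the start of the episode above 0.05 m or angle between any of reagent, jar, beaker's own z axis and vertical above 0.6 rad).
Of bar_short, bar_middle, bar_long only 2 to 3 are there at a start; the rules pass over those that are not, and their reading is None.
Of tube1, tube2, tube3 only 2 to 3 are there at a start; the rules pass over those that are not, and their reading is None.
At some moment in a run one of bar_short, bar_middle, bar_long may be knocked a few centimetres aside while the robot is not near it.
It also fails if it takes over 210 s, if anything falls off the work surface, if the arm or the gripper's body presses on something with over 40 N, if the wrist force passes 120 N, or if a joint passes its speed limit or range.

## Working session

There is one attempt and no reset: what is moved stays moved. The work goes in short steps, Python scripts to look and compute and a tool call to move; the robot and the scene stay as the last step left them, time stands still between calls to the robot, and variables do not carry over. Pictures are saved under pics/ and viewed, about 12 in all and at most 16, crops included, and the job is handed in when it is done.

Besides the shell and the picture viewer there is one more tool, called after "Call:" as name(argument=value, ...) on one line, values as JSON. arm_command: Moves the arm, as the interface text tells. Its arguments: {"type":"object","properties":{"commands":{"type":"array"}},"required":["commands"]}

```bash
ls; mkdir -p pics; cat > h.py <<'E'
from plant import *
import numpy as np, cv2
from scipy.spatial.transform import Rotation as Ro
def snap(n,f=None):
    s=snapshot(n)
    if f: cv2.imwrite('pics/'+f,s['frame'])
    return s
def foc(s): return 192/np.tan(np.radians(s['fov_y']/2))
def ray(s,u,v):
    f=foc(s);M=np.array(s['world_to_cam']);R=M[:3,:3];t=M[:3,3]
    d=np.array([(u-s['cx'])/f,-(v-s['cy'])/f,-1.]);return -R.T@t,R.T@d
def onz(s,u,v,z):
    o,d=ray(s,u,v);return o+d*(z-o[2])/d[2]
def proj(s,p):
    M=np.array(s['world_to_cam']);c=M[:3,:3]@np.array(p)+M[:3,3];f=foc(s)
    return s['cx']+f*c[0]/-c[2], s['cy']-f*c[1]/-c[2]
def tri(s1,p1,s2,p2):
    a,d=ray(s1,*p1);b,e=ray(s2,*p2)
    k=np.linalg.lstsq(np.c_[d,-e],b-a,rcond=None)[0]
    return (a+k[0]*d+b+k[1]*e)/2, np.linalg.norm(a+k[0]*d-b-k[1]*e)
def tool():
    o=get_obs();return np.array(o['tool_pos']),Ro.from_euler('xyz',o['orientation'],degrees=True).as_matrix()
def totool(p):
    t,R=tool();return R.T@(np.array(p)-t)*1000
E
python3 - <<'E'
from h import *
for n in('scene','side','wrist'):
    s=snap(n,n+'0.png');print({k:v for k,v in s.items() if k!='frame'})
print(get_obs())
E
```

```text
pics
{'fov_y': 48.270733428636795, 'cx': 256.69821059043807, 'cy': 190.57434008243345, 'world_to_cam': array([[-0.8812963 ,  0.47214605, -0.01987296,  0.52388616],
       [-0.34109299, -0.60644427,  0.71824851,  0.06672985],
       [ 0.32706636,  0.63976828,  0.6955028 , -1.50419166],
       [ 0.        ,  0.        ,  0.        ,  1.        ]])}
{'fov_y': 56.82714378910208, 'cx': 254.73026971433393, 'cy': 188.24758604258875, 'world_to_cam': array([[-0.88746238, -0.46072309,  0.01203134,  0.46588632],
       [ 0.3546584 , -0.66601979,  0.6562279 , -0.29813485],
       [-0.29432624,  0.5866446 ,  0.75446682, -1.21614662],
       [ 0.        ,  0.        ,  0.        ,  1.        ]])}
{'fov_y': 59.6185721100643, 'cx': 259.0192578435593, 'cy': 192.73096826594895, 'world_to_cam': array([[-0.40468404,  0.91445577,  0.00121493,  0.67526623],
       [-0.87741869, -0.38791865, -0.28223316,  0.03562747],
       [-0.25761845, -0.11528125,  0.95934507, -0.39079249],
       [ 0.        ,  0.        ,  0.        ,  1.        ]])}
{'clock': 0.15, 'joint_pos': array([-4.95556040e+01,  2.05807102e+01,  6.45417544e-01, -1.40164661e-02,
       -7.01365960e+01, -1.65070473e+01]), 'qvel': array([ 0.00827943, -0.08493593,  0.15623926,  0.15457951, -0.01597263,
       -0.02221727]), 'tau': array([-1.79245886e-03, -5.83275032e+01,  2.93292171e+01,  7.00117216e+00,
        8.74763267e-03, -1.18139146e-04]), 'tool_pos': array([ 0.2736904 , -0.61661044,  0.2258514 ]), 'orientation': array([  6.12058429,  89.92691322, 120.05316223]), 'force': array([-0.21517444, -0.28471012, -1.06565366]), 'moment': array([ 0.02637012,  0.01330608, -0.01588829]), 'opening': 0.0876900982075453}
```

View pics/scene0.png

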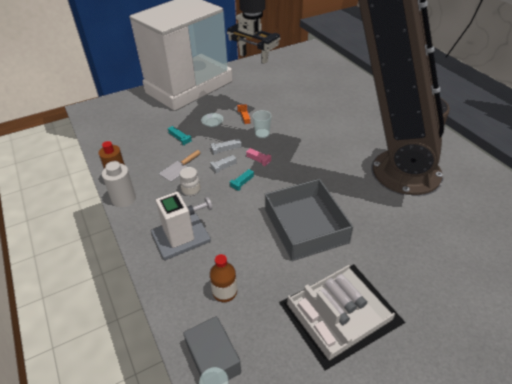

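View pics/side0.png

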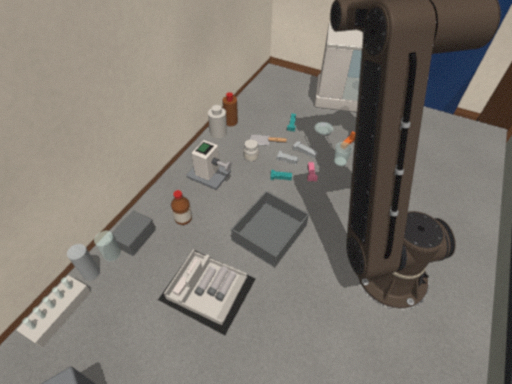

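```bash
python3 - <<'E'
from h import *
a=cv2.imread('pics/scene0.png');b=cv2.imread('pics/side0.png')
c1=cv2.resize(a[95:255,150:290],(400,457),interpolation=3)[:300]
c=lambda i,x,y,w,h:cv2.resize(i[y:y+h,x:x+w],(400,300),interpolation=cv2.INTER_CUBIC)
m=np.vstack([np.hstack([c(a,160,105,120,90),c(a,275,255,136,102)]),np.hstack([c(b,180,105,180,135),c(b,150,240,120,90)])])
cv2.imwrite('pics/m1.png',m)
E
```

```text
(no output)
```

View pics/m1.png

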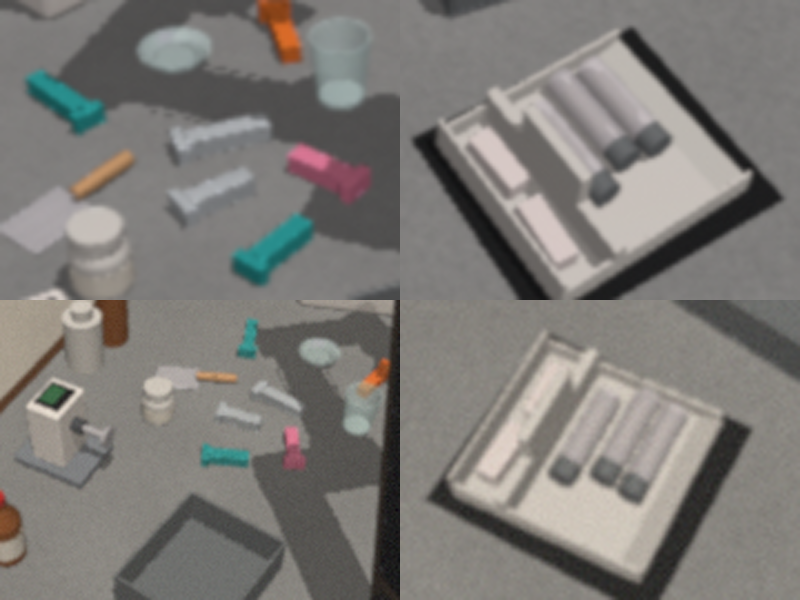

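```bash
cat > m.py <<'E'
from h import *
def warp(s,z,x0,y0,x1,y1,r=0.001):
    # rectified top view on plane z: rows = x descending?, here col=y, row=x
    g=np.array([[x0,y0,z],[x1,y0,z],[x1,y1,z],[x0,y1,z]])
    src=np.float32([proj(s,p) for p in g]);n,m=int((x1-x0)/r),int((y1-y0)/r)
    H=cv2.getPerspectiveTransform(src,np.float32([[0,0],[n,0],[n,m],[0,m]]))
    return cv2.warpPerspective(s['frame'],H,(n,m),flags=cv2.INTER_CUBIC)
E
python3 - <<'E'
from h import *
S={n:snapshot(n) for n in('scene','side')}
px={'scene':dict(bh1=(214,147),bt1=(239.5,144),bh2=(214,165),bt2=(235,159.6),gauge=(175,222),plf=(208,204),tub=(307,217),mat=(340,310),jar=(189,185),reag=(223,290),beaker=(262,130),spat=(180,165)),
'side':dict(tub=(270,228),mat=(207,290))}
zz=dict(bh1=.02,bt1=.02,bh2=.02,bt2=.02,gauge=.07,plf=.1,tub=.04,mat=.02,jar=.03,reag=.03,beaker=.02,spat=0)
for n in px:
  for k,p in px[n].items(): print(n,k,onz(S[n],*p,zz[k]).round(3))
# mat black mask
for n in S:
  f=S[n]['frame'];m=(f.max(2)<32).astype(np.uint8)
  cs=cv2.findContours(m,0,1)[0]
  for c in cs:
    if cv2.contourArea(c)<600: continue
    q=cv2.convexHull(c)[:,0];P=np.array([onz(S[n],*p,.003)[:2] for p in q.astype(float)])
    if P[:,0].max()>1: continue
    r=cv2.minAreaRect((P*1000).astype(np.float32));print(n,'dark',c[:,0].mean(0).round(),[np.round(x,1) for x in r], cv2.boxPoints(r).round().tolist())
for n in S:
  f=S[n]['frame']; p=px[n]
  print(f[146:150,224],f[162,224])if n=='scene' else 0
E
```

```text
scene bh1 [ 0.54  -0.437  0.02 ]
scene bt1 [ 0.449 -0.406  0.02 ]
scene bh2 [ 0.582 -0.343  0.02 ]
scene bt2 [ 0.504 -0.333  0.02 ]
scene gauge [ 0.807 -0.109  0.07 ]
scene plf [ 0.702 -0.101  0.1  ]
scene tub [0.442 0.042 0.04 ]
scene mat [0.533 0.339 0.02 ]
scene jar [ 0.701 -0.279  0.03 ]
scene reag [0.773 0.146 0.03 ]
scene beaker [ 0.334 -0.442  0.02 ]
scene spat [ 0.682 -0.426  0.   ]
side tub [0.44  0.043 0.04 ]
side mat [0.521 0.345 0.02 ]
scene dark [337. 337.] [array([528. , 337.7]), array([241.3, 201.1]), np.float64(0.6)] [[406.0, 437.0], [408.0, 236.0], [650.0, 238.0], [648.0, 440.0]]
scene dark [398.  69.] [array([-545.1, -713.5]), array([1429.4,  205.3]), np.float64(52.0)] [[-1066.0, -1213.0], [-905.0, -1340.0], [-24.0, -214.0], [-186.0, -87.0]]
side dark [365. 142.] [array([ 292.8, -725.5]), array([  90.5, 1303.3]), np.float64(12.0)] [[113.0, -98.0], [384.0, -1372.0], [472.0, -1354.0], [202.0, -79.0]]
[[138 136 133]
 [125 122 121]
 [122 120 118]
 [122 120 118]] [173 169 167]
```

```bash
python3 - <<'E'
from h import *
t,R=tool();print(t,R.round(3))
for p in([.5,-.33,.40],[.52,.30,.40]):print(totool(p).round())
s=snapshot('wrist');M=np.array(s['world_to_cam']);c=-M[:3,:3].T@M[:3,3];print('cam in tool',(R.T@(c-t)).round(3),'look',R.T@(-M[2,:3]))
E
```

```text
[ 0.27375859 -0.61675097  0.22609615] [[-0.    -0.914 -0.406]
 [ 0.001 -0.406  0.914]
 [-1.     0.     0.001]]
[-174. -323.  170.]
[-173. -597.  738.]
cam in tool [-0.158  0.077 -0.001] look [ 9.59304944e-01 -2.82371562e-01 -5.69508587e-04]
```

Call:
arm_command(commands=[-60,0,0,0,100,-60,0,0,0,100,-50,0,0,0,100])

```text
clock: 0.68
tool_pos: [0.273, -0.6152, 0.3948]
orientation: [9.1, 89.3, 123.1]
force: [1.1, -1.5, -0.4]
opening: 0.0873
```

Call:
arm_command(commands=[0,-54,28,0,100,0,-54,28,0,100,0,-54,28,0,100,0,-54,28,0,100,0,-54,28,0,100])

```text
clock: 1.3
tool_pos: [0.4663, -0.3761, 0.4004]
orientation: [-8.4, 89.8, 105.1]
force: [1.1, -0.2, -0.0]
opening: 0.0874
```

```bash
python3 - <<'E'
from h import *
t,R=tool();print(t,R.round(3))
s=snap('wrist','w1.png');S=[snap('scene'),snap('side'),s]
import pickle;pickle.dump(S,open('w1.pkl','wb'))
t,R=tool();print(t,R.round(3))
E
```

```text
[ 0.46631401 -0.37613681  0.40035499] [[-0.001 -0.917 -0.398]
 [ 0.003 -0.398  0.917]
 [-1.    -0.     0.003]]
[ 0.46718511 -0.37545646  0.40011321] [[-0.001 -0.915 -0.402]
 [ 0.004 -0.402  0.915]
 [-1.    -0.     0.004]]
```

View pics/w1.png

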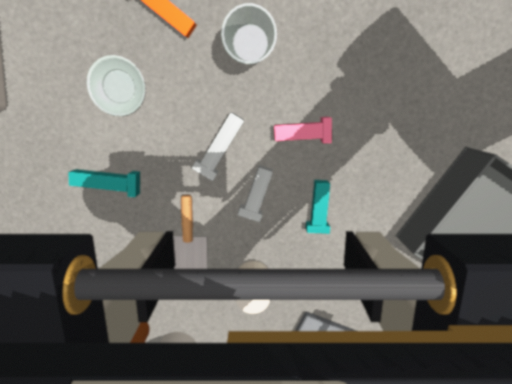

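```bash
python3 - <<'E'
from h import *
import pickle
S=pickle.load(open('w1.pkl','rb'));s=S[2]
f=s['frame'];hsv=cv2.cvtColor(f,cv2.COLOR_BGR2HSV)
for n,a,b in(('A',(237,117),(204,173)),('B',(265,172),(250,216)),('tealL',(70,178),(138,184)),('tealR',(322,183),(318,228)),('pink',(273,132),(331,130))):
    p,q=onz(s,*a,.024),onz(s,*b,.024);print(n,p[:2].round(3),q[:2].round(3),np.linalg.norm(p-q).round(3),np.degrees(np.arctan2(*(q-p)[1::-1])).round(1))
for n,(u,v) in dict(A=(220,147),B=(257,195)).items():
    print(n,f[v,u],f[v,u-30],f[v,u+25])
    m=np.zeros(f.shape[:2],np.uint8)
    roi=f[v-45:v+45,u-35:u+35].astype(int); 
    k=cv2.GaussianBlur(f,(3,3),0)[v-45:v+45,u-35:u+35].max(2)
    t,b=cv2.threshold(k,0,255,cv2.THRESH_OTSU);print('otsu',t)
    cs=max(cv2.findContours(b,0,1)[0],key=cv2.contourArea);P=np.array([onz(s,x+u-35,y+v-45,.024)[:2] for x,y in cs[:,0].astype(float)])
    print([np.round(x,1) for x in cv2.minAreaRect((P*1000).astype(np.float32))])
E
```

```text
A [ 0.441 -0.424] [ 0.545 -0.44 ] 0.105 -8.4
B [ 0.504 -0.349] [ 0.584 -0.342] 0.081 5.2
tealL [ 0.64  -0.638] [ 0.606 -0.533] 0.111 108.1
tealR [ 0.484 -0.255] [ 0.558 -0.226] 0.08 21.5
pink [ 0.44  -0.363] [ 0.401 -0.281] 0.092 115.3
A [237 239 239] [165 173 178] [170 179 183]
otsu 151.0
[array([ 495. , -431.5]), array([145.1, 111.7]), np.float64(19.8)]
B [153 156 155] [107 112 115] [105 111 113]
otsu 140.0
[array([ 515.2, -379.4]), array([68.4, 73.9]), np.float64(23.4)]
```

```bash
python3 - <<'E'
from h import *
import pickle
S=pickle.load(open('w1.pkl','rb'));f=S[2]['frame']
cv2.imwrite('pics/z1.png',cv2.resize(f[95:245,180:345],(792,720)[:2],interpolation=cv2.INTER_CUBIC)[:600] if 0 else cv2.resize(f[105:240,185:345],(711,600),interpolation=cv2.INTER_CUBIC))
E
```

```text
(no output)
```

View pics/z1.png

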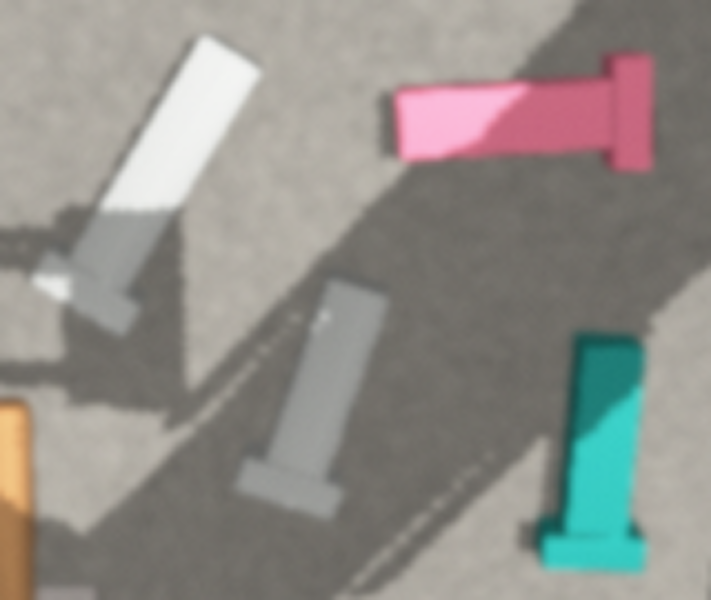

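Call:
arm_command(commands=[-3,-27,54,0,100,-3,-27,54,0,100,-3,-27,54,0,100,-3,-27,54,0,100,-3,-27,54,0,100])

```text
clock: 2.08
tool_pos: [0.4812, -0.0736, 0.4148]
orientation: [25.8, 89.7, 138.9]
force: [1.3, 0.1, 0.4]
opening: 0.088
```

Call:
arm_command(commands=[-3,-27,54,0,100,-3,-27,54,0,100,-3,-27,54,0,100,-3,-27,54,0,100,-3,-27,54,0,100])

```text
clock: 2.7
tool_pos: [0.4996, 0.2321, 0.4338]
orientation: [-27.7, 89.7, 85.1]
force: [0.5, -1.0, -0.1]
opening: 0.0875
```

Call:
arm_command(commands=[0,-27,54,0,100,0,0,0,8,100,0,0,0,8,100,0,0,0,8,100,0,0,0,0,100])

```text
clock: 3.32
tool_pos: [0.5059, 0.2947, 0.4318]
orientation: [51.4, 89.9, 139.5]
force: [-0.4, -0.8, -0.7]
opening: 0.0872
```

```bash
python3 - <<'E'
from h import *
s=snap('wrist','w2.png')
import pickle;pickle.dump(s,open('w2.pkl','wb'))
t,R=tool();print(t,R.round(3))
E
```

```text
[0.50586505 0.29464049 0.43178935] [[-0.002 -0.999  0.032]
 [ 0.002  0.032  0.999]
 [-1.     0.002  0.002]]
```

View pics/w2.png

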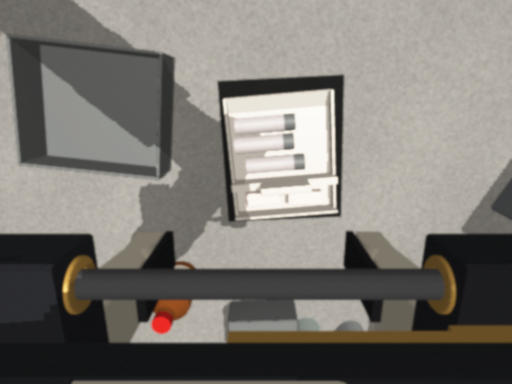

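```bash
python3 - <<'E'
import cv2
f=cv2.imread('pics/w2.png')
cv2.imwrite('pics/z2.png',cv2.resize(f[70:226,212:350],(708,800)[:2],interpolation=cv2.INTER_CUBIC)[200:] if 0 else cv2.resize(f[150:226,215:350],(800,450),interpolation=cv2.INTER_CUBIC))
E
```

```text
(no output)
```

View pics/z2.png

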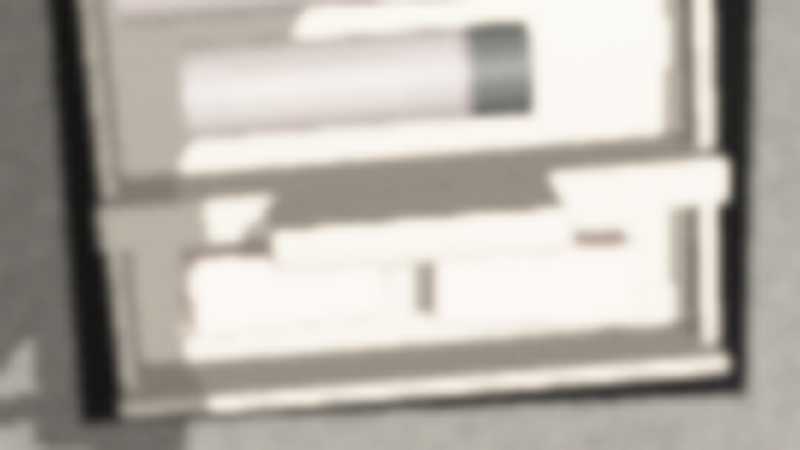

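```bash
python3 - <<'E'
from h import *
import pickle
s=pickle.load(open('w2.pkl','rb'))
g=lambda u,v,z:onz(s,215+u/5.926,150+v/5.926,z)[:2]
for n,a,b,z in(('plate',(272,248),(571,226),.083),('div',(98,225),(730,180),.045),('outer+x',(120,410),(728,365),.043)):
    p,q=g(*a,z),g(*b,z);print(n,p.round(4),q.round(4),((p+q)/2).round(4),np.linalg.norm(p-q).round(4),np.degrees(np.arctan2(-(q-p)[0],(q-p)[1])).round(1))
c=[onz(s,*p,.003)[:2] for p in((219,83),(343,76),(340,217),(231,221))];print('mat',np.round(c,3).tolist())
c=np.array([onz(s,*p,.075)[:2] for p in((10,38),(174,56),(160,178),(19,163))]);print('tub',c.round(3).tolist(),c.mean(0))
E
```

```text
plate [0.5767 0.2946] [0.5734 0.374 ] [0.575  0.3343] 0.0795 2.4
div [0.5791 0.2452] [0.5722 0.4247] [0.5757 0.335 ] 0.1797 2.2
outer+x [0.6362 0.2482] [0.6285 0.4264] [0.6324 0.3373] 0.1784 2.5
mat [[0.409, 0.231], [0.405, 0.437], [0.654, 0.44], [0.655, 0.237]]
tub [[0.341, -0.052], [0.372, 0.177], [0.551, 0.136], [0.519, -0.081]] [0.44573294 0.04504604]
```

Call:
arm_command(commands=[50,-35,18,-4,100,60,-35,18,0,100,60,0,0,0,100,60,0,0,0,100,50,0,0,0,100])

```text
clock: 4.0
tool_pos: [0.5793, 0.33, 0.1566]
orientation: [-44.5, 89.2, 48.6]
force: [-0.3, 0.5, 0.1]
opening: 0.0876
```

```bash
python3 - <<'E'
from h import *
t,R=tool();print(t,R.round(3),get_obs()['force'],totool([.575,.334,.05]).round(1),np.degrees(np.arctan2(-R[0,2],R[1,2])))
S=[snap(n) for n in('scene','side')]
ims=[]
for s in S:
    u,v=map(int,proj(s,[.575,.334,.09]));c=s['frame'][v-45:v+45,u-45:u+45];ims.append(cv2.resize(c,(400,400),interpolation=cv2.INTER_CUBIC))
    for p in([.5767,.2946,.083],[.5734,.374,.083]): print(np.array(proj(s,p))-[u-45,v-45])
cv2.imwrite('pics/g1.png',np.hstack(ims))
E
```

```text
[0.57927806 0.3299961  0.15657756] [[ 0.009 -0.998 -0.055]
 [ 0.01  -0.055  0.998]
 [-1.    -0.01   0.01 ]] [-0.29537281  0.52242674  0.14189696] [106.6   5.1   3.2] 3.14926502649569
[35.04245843 35.36107922]
[55.01042527 59.98952591]
[52.00399362 36.84879628]
[38.77230919 57.37236776]
```

View pics/g1.png

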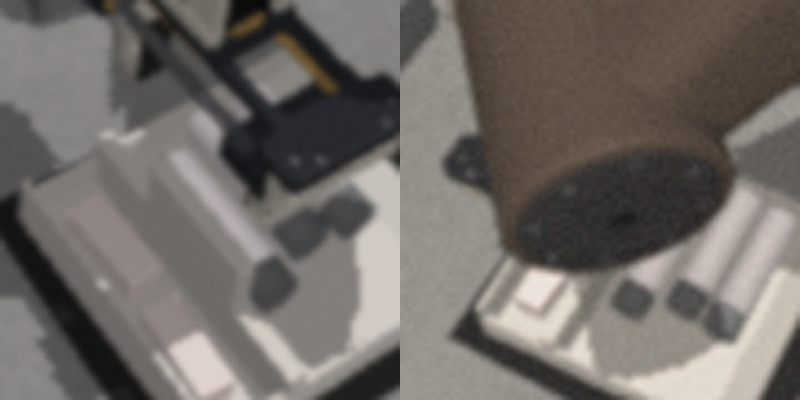

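Call:
arm_command(commands=[30,5,3,1,100,28,0,0,0,100,0,0,0,0,100])

```text
clock: 4.47
tool_pos: [0.5755, 0.3324, 0.1005]
orientation: [-48.4, 89.4, 44.0]
force: [0.4, -0.7, 0.4]
opening: 0.0875
```

```bash
python3 - <<'E'
from h import *
t,R=tool();print(t,get_obs()['force'],totool([.575,.334,.05]).round(1),np.degrees(np.arctan2(-R[0,2],R[1,2])))
E
```

```text
[0.57552285 0.33237057 0.10051138] [ 0.44636583 -0.73894862  0.42567182] [50.5  0.9  1.3] 2.3733532515842515
```

Call:
arm_command(commands=[12,1,1.5,0,100,12,0,0,0,100,0,0,0,0,100])

```text
clock: 4.85
tool_pos: [0.5772, 0.3358, 0.0807]
orientation: [-50.5, 89.0, 42.0]
force: [-0.7, 0.3, -0.4]
opening: 0.0876
```

Call:
arm_command(commands=[12,1,-1,0,100,10,0,0,0,100,6,0,0,0,100,0,0,0,0,100])

```text
clock: 5.35
tool_pos: [0.5767, 0.3351, 0.051]
orientation: [-50.9, 89.0, 41.6]
force: [-1.0, -0.3, -0.2]
opening: 0.0879
```

```bash
python3 - <<'E'
from h import *
t,R=tool();print(t,get_obs()['force'],totool([.575,.334,.05]).round(1),np.degrees(np.arctan2(-R[0,2],R[1,2])))
E
```

```text
[0.57665623 0.33513067 0.05098443] [-0.96201526 -0.26254586 -0.1923788 ] [ 0.9  1.7 -1.1] 2.507173595941579
```

Call:
arm_command(commands=[0,0,0,0,80,0,0,0,0,80,0,0,0,0,80,0,0,0,0,80])

```text
clock: 5.85
tool_pos: [0.5768, 0.3352, 0.051]
orientation: [-51.1, 88.9, 41.4]
force: [0.1, 0.7, -2.7]
opening: 0.0795
```

Call:
arm_command(commands=[-10,0,0,0,80,-20,0,0,0,80,-20,0,0,0,80,0,0,0,0,80])

```text
clock: 6.35
tool_pos: [0.5742, 0.3333, 0.1014]
orientation: [-46.8, 89.2, 45.6]
force: [-0.6, 0.6, -6.4]
opening: 0.0799
```

```bash
python3 - <<'E'
from h import *
o=get_obs();t,R=tool();print(t,o['force'],o['moment'],o['opening'],np.degrees(np.arctan2(-R[0,2],R[1,2])))
s=snap('side','l1.png');snap('scene','l1s.png')
E
```

```text
[0.57422754 0.33333352 0.10135582] [-0.59786719  0.57934033 -6.41054747] [-0.02882873 -0.09110126 -0.01321259] 0.07989482126647661 2.439312466585067
```

View pics/l1s.png

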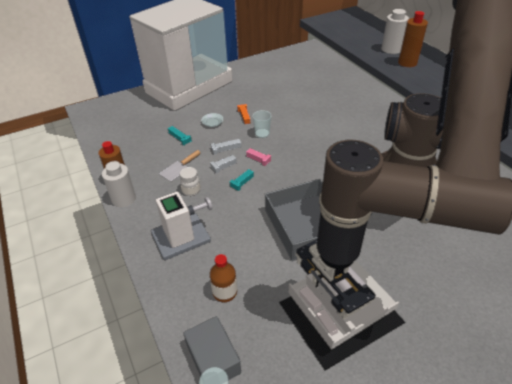

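```bash
python3 - <<'E'
from h import *
a=cv2.imread('pics/l1s.png');b=cv2.imread('pics/l1.png')
c=lambda i,x,y,w,h:cv2.resize(i[y:y+h,x:x+w],(400,360),interpolation=cv2.INTER_CUBIC)
cv2.imwrite('pics/l1z.png',np.hstack([c(a,275,245,132,119),c(b,145,215,132,119)]));print(get_obs()['joint_pos'].round(1))
E
```

```text
[  46.9   24.8  -10.5   -0.   -54.1 -134.5]
```

View pics/l1z.png

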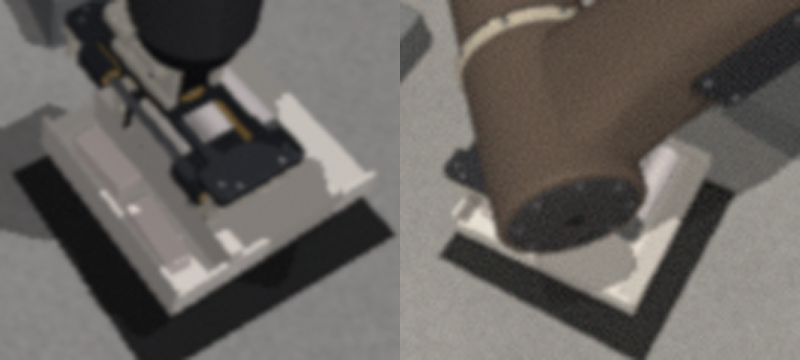

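```bash
python3 - <<'E'
from h import *
s=snapshot('scene')
for u,v in((334.4,348),(398.8,304.4),(397,300)):
    o,d=ray(s,u,v)
    for y in(.423,):
        print(o+d*(y-o[1])/d[1])
E
```

```text
[0.61367848 0.423      0.04250595]
[0.43073571 0.423      0.08709487]
[0.44450031 0.423      0.11750772]
```

Call:
arm_command(commands=[-30,0,0,0,80,-40,0,0,0,80,-40,0,0,0,80,-30,0,0,0,80,0,0,0,0,80])

```text
clock: 7.12
tool_pos: [0.5696, 0.3296, 0.2345]
orientation: [94.7, 89.8, -173.0]
force: [-0.2, 0.4, -5.7]
opening: 0.0804
```

```bash
python3 - <<'E'
from h import *
s=snapshot('side')
c=np.array([onz(s,*p,.075)[:2] for p in((265.5,193.7),(307.4,215.3),(273,262),(233,228.8))]);print(c.round(3).tolist(),c.mean(0))
for i in range(4):
    d=c[(i+1)%4]-c[i];print(np.linalg.norm(d).round(3),np.degrees(np.arctan2(d[1],d[0])).round(1))
s=snapshot('scene')
c=np.array([onz(s,*p,.075)[:2] for p in((265,204),(323,184),(350,230),(289,255))]);print(c.round(3).tolist())
o=get_obs();print(o['force'],o['moment'])
E
```

```text
[[0.515, -0.068], [0.336, -0.048], [0.364, 0.182], [0.545, 0.13]] [0.43988271 0.04892759]
0.181 173.5
0.232 82.9
0.188 -16.2
0.2 -98.4
[[0.543, -0.039], [0.34, -0.027], [0.382, 0.169], [0.58, 0.16]]
[-0.09885291  0.50913355 -6.01097383] [ 0.02905574 -0.19611522  0.05058825]
```

Call:
arm_command(commands=[0,0,0,-7,80,0,0,0,-10,80,0,0,0,-10,80,0,0,0,-10,80,0,0,0,-10,80])

```text
clock: 7.85
tool_pos: [0.5629, 0.3254, 0.2158]
orientation: [71.4, 88.3, -147.9]
force: [-0.4, 0.0, -5.8]
opening: 0.0797
```

Call:
arm_command(commands=[0,0,0,-10,80,0,0,0,-10,80,0,0,0,-8,80,0,0,0,0,80])

```text
clock: 8.35
tool_pos: [0.5588, 0.3228, 0.2037]
orientation: [43.9, 87.3, -146.6]
force: [0.5, -0.7, -6.7]
opening: 0.0797
```

```bash
python3 - <<'E'
from h import *
o=get_obs();t,R=tool();print(t,o['force'],o['moment'],o['opening'],np.degrees(np.arctan2(-R[0,2],R[1,2])),totool([.469,.321,.093]).round(),o['joint_pos'].round())
E
```

```text
[0.55879784 0.32276662 0.20367778] [ 0.49798494 -0.73462758 -6.68595353] [ 0.32047283 -0.09030233  0.01562054] 0.07966962979786901 79.49939988752227 [114.  14.  84.] [ 47.  20.  -3.  -1. -70. -57.]
```

Call:
arm_command(commands=[30,0,28,-1,80,40,0,28,-1,80,40,0,28,0,80])

```text
clock: 8.72
tool_pos: [0.4717, 0.3341, 0.0927]
orientation: [42.4, 87.5, -146.8]
force: [0.1, 1.2, -6.6]
opening: 0.08
```

```bash
python3 - <<'E'
from h import *
o=get_obs();t,R=tool();print(t,R.round(3),o['force'],o['moment'],o['opening'],np.degrees(np.arctan2(-R[0,2],R[1,2])),totool([.469,.321,.093]).round(),o['joint_pos'].round())
a=snap('scene');b=snap('side');w=snap('wrist')
c=lambda i,x,y,w,h:cv2.resize(i['frame'][y:y+h,x:x+w],(400,300),interpolation=cv2.INTER_CUBIC)
cv2.imwrite('pics/p1.png',np.vstack([np.hstack([c(a,220,150,200,150),c(b,130,180,200,150)]),np.hstack([c(w,0,0,512,384),c(a,270,190,100,75)])]))
E
```

```text
[0.47174279 0.33413791 0.09266189] [[-0.037 -0.16  -0.986]
 [-0.024 -0.987  0.161]
 [-0.999  0.03   0.033]] [ 0.12384713  1.23644034 -6.6455955 ] [ 0.46686697 -0.08134915 -0.02141806] 0.08000353964737719 80.74317159630995 [ 0. 13.  1.] [ 54.  20. -19.  -1. -53. -63.]
```

View pics/p1.png

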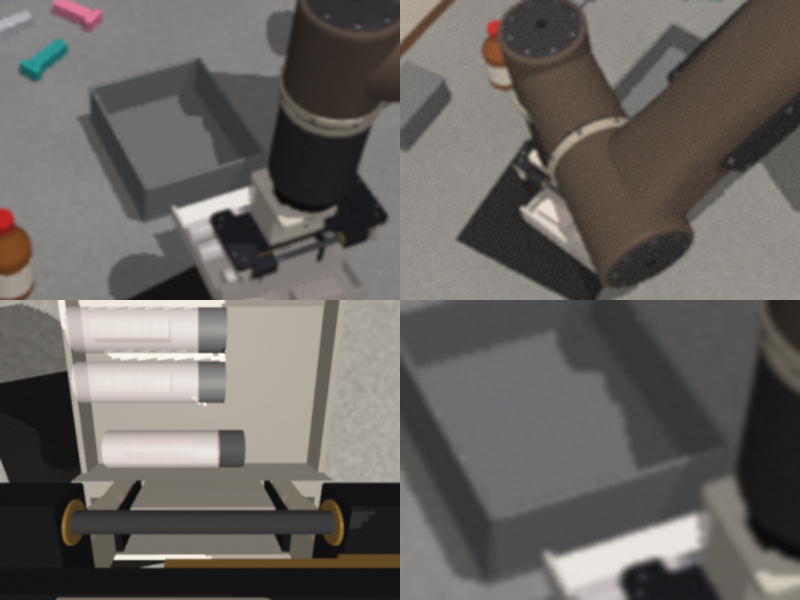

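Call:
arm_command(commands=[0,14,0,0,80,-1,10,0,0,80])

```text
clock: 9.12
tool_pos: [0.4669, 0.3088, 0.0932]
orientation: [44.9, 87.1, -144.4]
force: [-0.3, 0.9, -5.5]
opening: 0.0797
```

Call:
arm_command(commands=[-1,10,0,0,80])

```text
clock: 9.25
tool_pos: [0.4658, 0.2984, 0.0951]
orientation: [44.6, 87.2, -144.7]
force: [-3.3, 5.3, -1.9]
opening: 0.0799
```

Call:
arm_command(commands=[-2,8,0,0,80])

```text
clock: 9.38
tool_pos: [0.4666, 0.2963, 0.0997]
orientation: [34.1, 87.8, -155.4]
force: [-12.3, 31.3, 3.4]
opening: 0.0797
```

Call:
arm_command(commands=[-5,8,0,0,80])

```text
clock: 9.5
tool_pos: [0.4668, 0.2934, 0.107]
orientation: [19.7, 88.3, -169.8]
force: [-6.9, 15.4, -2.0]
opening: 0.0796
```

Call:
arm_command(commands=[-6,5,0,0,80,-7,5,0,0,80])

```text
clock: 9.75
tool_pos: [0.4664, 0.2866, 0.1227]
orientation: [2.1, 88.5, 172.6]
force: [-1.8, 3.7, -6.4]
opening: 0.0801
```

```bash
cat > st.py <<'E'
from h import *
o=get_obs();t,R=tool();print(t.round(4),R.round(3).tolist(),o['force'].round(1),o['moment'].round(2),o['opening'].round(4),'psi',np.degrees(np.arctan2(-R[0,2],R[1,2])).round(1),o['joint_pos'].round())
E
cat > lip.py <<'E'
from h import *
s=snap('wrist','lip.png')
f=s['frame'];print('col profile rows',[(r,f[r,150:350:40].max(1).tolist()) for r in range(0,235,15)])
E
python3 st.py; python3 - <<'E'
from h import *
s=snap('wrist','t1.png')
# tube cap positions: dark greenish grey blobs
E
```

```text
Traceback (most recent call last):
  File "st.py", line 2, in <module>
    o=get_obs();t,R=tool();print(t.round(4),R.round(3).tolist(),o['force'].round(1),o['moment'].round(2),o['opening'].round(4),'psi',np.degrees(np.arctan2(-R[0,2],R[1,2])).round(1),o['joint_pos'].round())
                                                                                                         ^^^^^^^^^^^^^^^^^^
AttributeError: 'float' object has no attribute 'round'
```

View pics/t1.png

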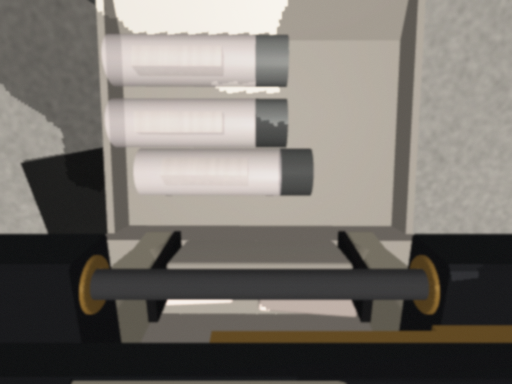

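Call:
arm_command(commands=[-8,5,0,0,80,-8,5,0,0,80,-8,6,0,0,80])

```text
clock: 10.18
tool_pos: [0.4649, 0.2703, 0.1493]
orientation: [-6.3, 88.6, 164.1]
force: [-1.0, 4.1, -6.8]
opening: 0.08
```

Call:
arm_command(commands=[-7,6,0,0,80,-7,7,0,0,80,-7,7,0,0,80])

```text
clock: 10.55
tool_pos: [0.4619, 0.2491, 0.1719]
orientation: [-8.0, 88.6, 162.4]
force: [-1.1, 3.0, -7.0]
opening: 0.0803
```

Call:
arm_command(commands=[-1,7,0,0,80,-2,8,0,0,80,-3,8,0,0,80])

```text
clock: 10.92
tool_pos: [0.46, 0.227, 0.1806]
orientation: [-23.5, 88.7, 147.0]
force: [-1.7, 5.2, -2.8]
opening: 0.0797
```

Call:
arm_command(commands=[-4,7,0,0,80,-4,7,0,0,80])

```text
clock: 11.18
tool_pos: [0.4576, 0.2117, 0.189]
orientation: [-22.2, 88.8, 148.3]
force: [0.9, 4.3, -6.3]
opening: 0.0797
```

```bash
sed -i "s/o\['opening'\].round(4)/o['opening']/" st.py; python3 st.py; python3 - <<'E'
from h import *
w=snap('wrist','t2.png');a=snap('scene','t2s.png')
f=w['frame']; print([f[r,200:320:30].max(1).tolist() for r in range(0,235,20)])
E
```

```text
[0.4576 0.2117 0.189 ] [[-0.018, -0.165, -0.986], [0.011, -0.986, 0.165], [-1.0, -0.008, 0.02]] [ 0.9  4.3 -6.3] [ 1.29 -0.04  0.13] 0.07971081330870507 psi 80.5 [ 46.   7. -23.  -1. -61. -55.]
[[159, 161, 100, 99], [160, 164, 99, 100], [161, 164, 99, 99], [163, 164, 98, 97], [96, 98, 98, 97], [96, 96, 95, 90], [219, 224, 102, 162], [228, 226, 98, 193], [237, 238, 104, 178], [194, 196, 194, 85], [234, 235, 237, 90], [179, 179, 179, 180]]
```

View pics/t2.png

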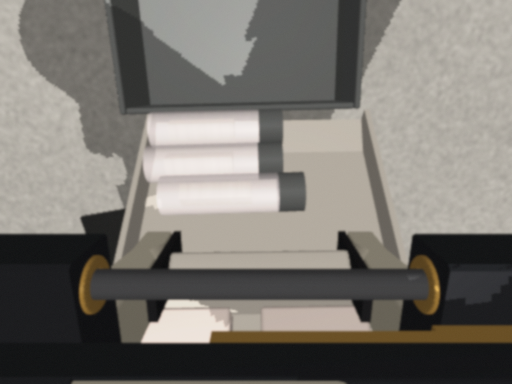

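Call:
arm_command(commands=[-7,3,0,0,80,-7,3,0,0,80])

```text
clock: 11.52
tool_pos: [0.4565, 0.2043, 0.2031]
orientation: [-15.3, 88.8, 155.1]
force: [1.2, 0.9, -5.2]
opening: 0.0801
```

Call:
arm_command(commands=[-4,5,0,0,80,0,0,0,0,80])

```text
clock: 11.78
tool_pos: [0.4556, 0.1981, 0.208]
orientation: [-12.8, 88.8, 157.6]
force: [-0.1, 0.1, -5.0]
opening: 0.0794
```

```bash
python3 st.py; python3 - <<'E'
from h import *
w=snap('wrist','t3.png');f=w['frame']; print([f[r,200:320:30].max(1).tolist() for r in range(0,235,20)])
E
```

```text
[0.4556 0.1981 0.208 ] [[-0.02, -0.166, -0.986], [0.008, -0.986, 0.166], [-1.0, -0.005, 0.021]] [-0.1  0.1 -5. ] [-0.18  0.04  0.  ] 0.07939451715144025 psi 80.4 [ 45.   5. -22.  -1. -64. -54.]
[[158, 160, 106, 97], [159, 161, 98, 98], [136, 157, 97, 98], [237, 230, 152, 97], [238, 239, 207, 98], [170, 164, 157, 60], [62, 62, 70, 83], [191, 191, 192, 192], [177, 177, 176, 177], [177, 177, 177, 176], [176, 177, 176, 177], [177, 176, 176, 177]]
```

```bash
cat > tilt.py <<'E'
from h import *
def tilt(s,row,col=256):
    t,R=tool();piv=t-0.019*R[:,0]
    o,d=ray(s,col,row);o=R.T@(o-piv);d=R.T@d   # tool coords: x down, y = -tray x
    a=np.array([o[0],o[1]]);b=np.array([d[0],d[1]])
    A=b@b;B=2*a@b;C=a@a-.1546**2;k=(-B+np.array([1,-1])*np.sqrt(max(B*B-4*A*C,0)))/2/A
    return [float((np.degrees(np.arctan2(*(a+q*b)))-np.degrees(np.arctan2(51,146))).round(1)) for q in k]
E
python3 - <<'E'
from tilt import *
s=snapshot('wrist');f=s['frame'];print([(r,f[r,190:340:30].max(1).tolist()) for r in range(96,150,4)])
for r in (110,120,130,140):print(r,tilt(s,r))
E
```

```text
[(96, [100, 95, 96, 97, 95]), (100, [97, 96, 97, 96, 95]), (104, [95, 96, 97, 97, 96]), (108, [95, 97, 97, 97, 95]), (112, [94, 96, 97, 96, 94]), (116, [91, 82, 72, 65, 62]), (120, [63, 63, 72, 83, 102]), (124, [173, 186, 189, 193, 192]), (128, [192, 193, 194, 194, 192]), (132, [192, 193, 194, 194, 192]), (136, [193, 193, 194, 193, 193]), (140, [194, 194, 194, 194, 194]), (144, [193, 194, 193, 193, 193]), (148, [192, 194, 194, 195, 194])]
110 [45.8, -79.3]
120 [49.1, -79.4]
130 [52.5, -79.4]
140 [55.9, -79.5]
```

Call:
arm_command(commands=[-40,-15,0,0,80,-40,-40,0,0,80,-20,-50,0,0,80,-2,0,0,0,80])

```text
clock: 12.38
tool_pos: [0.4749, 0.3027, 0.3112]
orientation: [-2.9, 88.7, 167.4]
force: [-0.6, -0.3, -5.4]
opening: 0.0797
```

```bash
python3 st.py; python3 - <<'E'
from tilt import *
s=snap('wrist','t4.png');f=s['frame'];print([(r,f[r,190:340:30].max(1).tolist()) for r in range(60,190,10)])
for r in (100,120,140):print(r,tilt(s,r))
a=snap('scene','t4s.png');b=snap('side','t4b.png')
c=lambda i,x,y,w,h:cv2.resize(i['frame'][y:y+h,x:x+w],(400,300),interpolation=cv2.INTER_CUBIC)
cv2.imwrite('pics/t4m.png',np.vstack([np.hstack([c(a,250,170,120,90),c(b,220,180,100,75)]),np.hstack([c(a,250,150,200,150),c(s,0,0,512,384)])]))
E
```

```text
[0.4749 0.3027 0.3112] [[-0.023, -0.168, -0.986], [0.005, -0.986, 0.168], [-1.0, -0.001, 0.023]] [-0.6 -0.3 -5.4] [-0.31  0.12  0.01] 0.07967061437200136 psi 80.3 [ 52.   8.  -5.  -1. -78. -61.]
[(60, [113, 115, 112, 110, 169]), (70, [113, 113, 110, 113, 188]), (80, [112, 112, 112, 111, 176]), (90, [113, 114, 110, 91, 174]), (100, [113, 113, 20, 20, 172]), (110, [26, 21, 20, 21, 178]), (120, [187, 189, 190, 190, 190]), (130, [191, 190, 190, 190, 190]), (140, [190, 191, 192, 191, 191]), (150, [175, 176, 176, 175, 176]), (160, [174, 175, 175, 175, 175]), (170, [175, 176, 174, 176, 175]), (180, [175, 175, 175, 176, 174])]
100 [43.4, -79.9]
120 [49.9, -80.0]
140 [56.6, -80.1]
```

View pics/t4m.png

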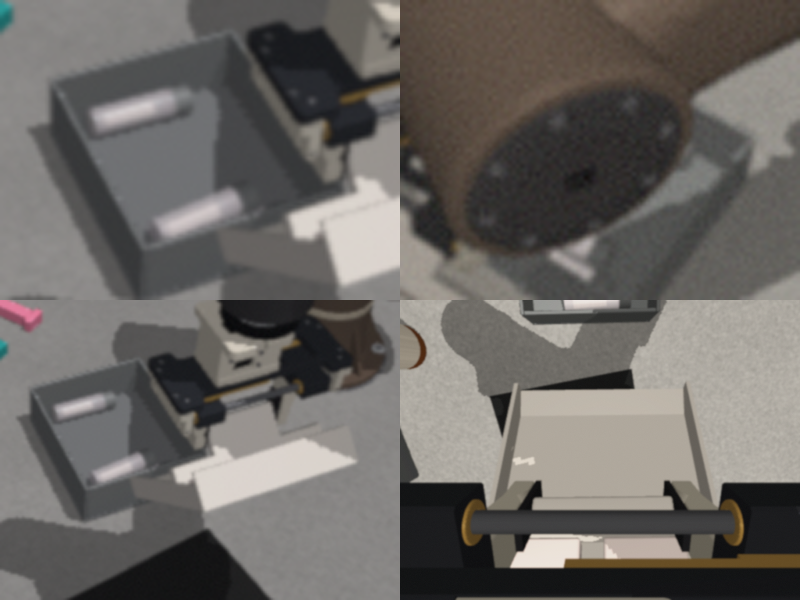

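Call:
arm_command(commands=[-2,0,0,8,80,-2,0,0,10,80,-2,0,0,10,80,-2,0,0,10,80,-2,0,0,10,80])

```text
clock: 13.15
tool_pos: [0.4716, 0.2928, 0.3162]
orientation: [64.2, 88.2, -175.3]
force: [-0.9, -0.3, -4.3]
opening: 0.0798
```

Call:
arm_command(commands=[-2,0,0,10,80,-2,0,0,10,80,-2,0,0,9,80,-2,0,0,0,80])

```text
clock: 13.65
tool_pos: [0.47, 0.2877, 0.3216]
orientation: [99.1, 87.9, -170.6]
force: [0.4, -1.0, -3.8]
opening: 0.0798
```

```bash
python3 st.py; python3 - <<'E'
from h import *
print(totool([.49,.335,.16]).round())
s=snap('scene','t5.png');f=s['frame']
b=(f.min(2)>150).astype(np.uint8);n,l,st,c=cv2.connectedComponentsWithStats(b)
for i in range(1,n):
    if st[i,4]>15 and 255<c[i][0]<355 and 175<c[i][1]<260: print(st[i],c[i].round(),onz(s,*c[i],.03).round(3))
E
```

```text
[0.47   0.2877 0.3216] [[-0.035, -0.999, -0.006], [-0.006, -0.006, 1.0], [-0.999, 0.035, -0.006]] [ 0.4 -1.  -3.8] [ 0.   -0.04 -0.  ] 0.07983826467317429 psi 0.3 [  51.    7.   -4.   -1.  -80. -140.]
[161. -26.  48.]
[278 198  24  10 124] [289. 202.] [ 0.451 -0.046  0.03 ]
[328 208  45  42 832] [351. 227.] [0.343 0.131 0.03 ]
[297 228  24  13 146] [309. 234.] [0.469 0.094 0.03 ]
```

Call:
arm_command(commands=[30,-9,16,-1,80,45,-9,16,-1,80,45,-8,16,0,80,35,0,0,0,80,0,0,0,0,80])

```text
clock: 14.32
tool_pos: [0.4904, 0.3351, 0.1626]
orientation: [94.0, 88.1, -172.5]
force: [-0.6, -1.1, -4.1]
opening: 0.08
```

Call:
arm_command(commands=[10,0,0,0,80])

```text
clock: 14.45
tool_pos: [0.4914, 0.3359, 0.1545]
orientation: [90.8, 88.3, -175.6]
force: [-1.3, 0.2, -4.0]
opening: 0.0798
```

Call:
arm_command(commands=[10,0,0,0,80])

```text
clock: 14.58
tool_pos: [0.4915, 0.336, 0.1452]
orientation: [88.2, 88.3, -178.1]
force: [-0.2, 0.2, -4.1]
opening: 0.0797
```

Call:
arm_command(commands=[8,0,0,1,80])

```text
clock: 14.7
tool_pos: [0.4916, 0.3363, 0.1376]
orientation: [86.7, 88.4, 179.4]
force: [0.5, 0.3, -5.2]
opening: 0.0798
```

Call:
arm_command(commands=[6,0,0,0,80])

```text
clock: 14.82
tool_pos: [0.4936, 0.3369, 0.1336]
orientation: [83.3, 88.6, 176.0]
force: [6.7, -4.4, 15.0]
opening: 0.0795
```

Call:
arm_command(commands=[5,-4,0,0,80])

```text
clock: 14.95
tool_pos: [0.4998, 0.3375, 0.1312]
orientation: [78.0, 88.9, 170.8]
force: [3.6, -4.1, 6.1]
opening: 0.0795
```

Call:
arm_command(commands=[5,-6,0,0,80])

```text
clock: 15.08
tool_pos: [0.5072, 0.338, 0.1279]
orientation: [72.0, 89.1, 164.8]
force: [1.6, -2.8, 1.8]
opening: 0.0796
```

Call:
arm_command(commands=[5,-8,0,0,80,6,-7,0,0,80,7,-7,0,0,80])

```text
clock: 15.45
tool_pos: [0.5329, 0.3396, 0.1111]
orientation: [57.0, 89.3, 149.9]
force: [4.8, -2.8, 4.2]
opening: 0.08
```

Call:
arm_command(commands=[8,-7,0,0,80,8,-7,0,0,80])

```text
clock: 15.7
tool_pos: [0.5495, 0.3412, 0.0949]
orientation: [40.5, 89.4, 133.4]
force: [2.6, -1.1, 1.0]
opening: 0.0799
```

Call:
arm_command(commands=[9,-6,0,0,80,9,-6,0,0,80])

```text
clock: 15.95
tool_pos: [0.5624, 0.3427, 0.0752]
orientation: [36.9, 89.4, 129.8]
force: [3.0, 0.6, 0.2]
opening: 0.0799
```

```bash
python3 st.py
```

```text
[0.5624 0.3427 0.0752] [[-0.007, -0.999, -0.05], [0.009, -0.05, 0.999], [-1.0, 0.007, 0.009]] [3.  0.6 0.2] [-0.23 -0.51  0.02] 0.0799272940042666 psi 2.9 [  48.   26.  -11.   -1.  -52. -135.]
```

Call:
arm_command(commands=[8,-5,-2,0,80,8,-4,-2,0,80])

```text
clock: 16.2
tool_pos: [0.5713, 0.3399, 0.0568]
orientation: [41.0, 89.3, 133.8]
force: [2.4, 2.3, 0.1]
opening: 0.0797
```

Call:
arm_command(commands=[6,-2,-1,0,80,4,0,0,0,80])

```text
clock: 16.45
tool_pos: [0.5731, 0.3396, 0.0521]
orientation: [37.2, 89.3, 130.2]
force: [-13.6, -6.4, 41.9]
opening: 0.0802
```

Call:
arm_command(commands=[3,0,0,0,80])

```text
clock: 16.58
tool_pos: [0.5731, 0.3395, 0.0522]
orientation: [30.6, 89.4, 123.7]
force: [-5.4, -1.9, 17.7]
opening: 0.0797
```

```bash
python3 st.py
```

```text
[0.5731 0.3395 0.0522] [[-0.006, -0.999, -0.053], [0.009, -0.053, 0.999], [-1.0, 0.006, 0.01]] [-5.4 -1.9 17.7] [-1.27  1.92 -0.64] 0.07972954885517021 psi 3.0 [  47.   28.  -12.   -1.  -50. -133.]
```

Call:
arm_command(commands=[0,0,0,0,100,0,0,0,0,100,-5,0,0,0,100,-20,0,0,0,100,-40,0,0,0,100])

```text
clock: 17.2
tool_pos: [0.5703, 0.3363, 0.1144]
orientation: [74.5, 89.2, 167.5]
force: [0.7, 1.0, 0.6]
opening: 0.0879
```

Call:
arm_command(commands=[-50,20,0,0,100,-55,20,0,0,100,-55,20,0,0,100,-55,20,-10,0,100,-20,20,-10,0,100])

```text
clock: 17.82
tool_pos: [0.4728, 0.3094, 0.3581]
orientation: [82.7, 89.1, 175.6]
force: [0.2, -0.2, -0.5]
opening: 0.0879
```

```bash
python3 st.py; python3 - <<'E'
from h import *
s=snap('wrist','a1.png')
a=snap('scene','a1s.png');b=snap('side','a1b.png')
c=lambda i,x,y,w,h:cv2.resize(i['frame'][y:y+h,x:x+w],(400,300),interpolation=cv2.INTER_CUBIC)
cv2.imwrite('pics/a1m.png',np.vstack([np.hstack([c(a,250,170,120,90),c(b,145,235,132,99)]),np.hstack([c(a,275,255,136,102),c(s,0,0,512,384)])]))
E
```

```text
[0.4728 0.3094 0.3581] [[-0.015, -0.999, -0.052], [0.001, -0.052, 0.999], [-1.0, 0.015, 0.002]] [ 0.2 -0.2 -0.5] [ 0.05 -0.13  0.03] 0.08790896476869198 psi 3.0 [  53.    7.    0.   -1.  -83. -139.]
```

View pics/a1m.png

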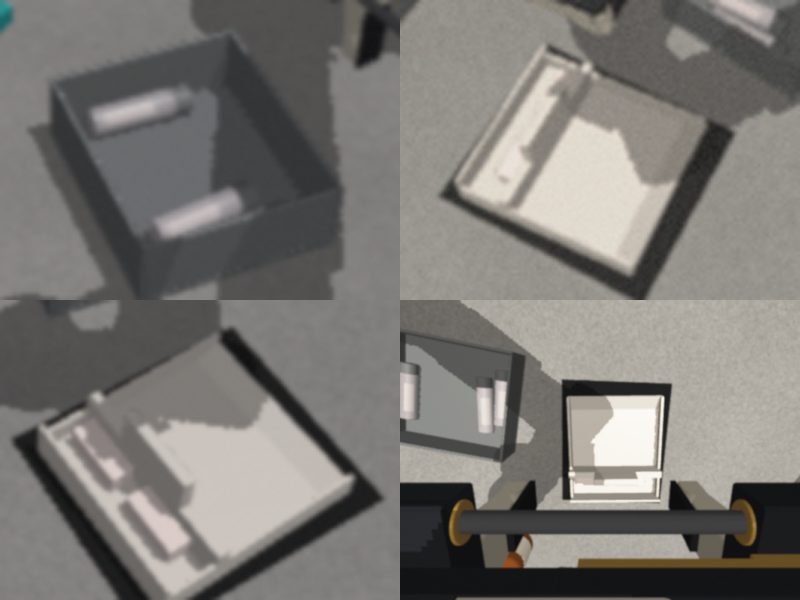

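```bash
cat > bars.py <<'E'
from h import *
def bars(s,lo=.965,z=.024,vmax=232):
    f=cv2.GaussianBlur(s['frame'],(0,0),1.2).astype(float);r=f[...,0]/f[...,2]
    m=((r>lo)&(r<1.04)&(f.min(2)>85)).astype(np.uint8);m[vmax:]=0
    m=cv2.morphologyEx(m,cv2.MORPH_OPEN,np.ones((3,3),np.uint8))
    out=[]
    for c in cv2.findContours(m,0,1)[0]:
        P=np.array([onz(s,*p,z)[:2] for p in c[:,0].astype(float)])
        H=cv2.moments((P*1000).astype(np.float32));A=H['m00']
        if not 1000<A<6000: continue
        g=np.array([H['m10'],H['m01']])/A
        (cx,cy),(w,h),_=cv2.minAreaRect((P*1000).astype(np.float32))
        box=cv2.boxPoints(cv2.minAreaRect((P*1000).astype(np.float32)))
        e=[box[1]-box[0],box[2]-box[1]];e=max(e,key=np.linalg.norm);e=e/np.linalg.norm(e)
        cc=np.array([cx,cy])
        if (g-cc)@e<0:e=-e      # head end heavier
        out.append(dict(c=cc.round(1),g=g.round(1),L=round(max(w,h),1),W=round(min(w,h),1),head=np.degrees(np.arctan2(e[1],e[0])).round(1),A=round(A),px=c[:,0].mean(0).round()))
    return out
E
python3 - <<'E'
from bars import *
import pickle
S=pickle.load(open('w1.pkl','rb'))
for lo in(.95,.965,.975):
    print(lo);[print(b) for b in bars(S[2],lo)]
s=S[2]
for a,b in(((265.6,169.6),(249.6,218.6)),((237.2,116.7),(203.7,173))):
    p,q=onz(s,*a,.024)[:2],onz(s,*b,.024)[:2];print(p.round(3),q.round(3),((p+q)/2).round(3),np.linalg.norm(q-p).round(3),np.degrees(np.arctan2(*(q-p)[::-1])).round(1))
E
```

```text
0.95
{'c': array([ 543. , -346.8]), 'g': array([ 547.4, -346.8]), 'L': 96.9, 'W': 43.0, 'head': np.float32(5.0), 'A': 2765, 'px': array([256., 195.])}
{'c': array([ 493.8, -436.8]), 'g': array([ 497.7, -434.5]), 'L': 114.9, 'W': 42.5, 'head': np.float32(-5.3), 'A': 3256, 'px': array([218., 147.])}
{'c': array([ 324.5, -454.2]), 'g': array([ 324.5, -453.9]), 'L': 83.5, 'W': 82.7, 'head': np.float32(113.4), 'A': 5499, 'px': array([249.,  33.])}
0.965
{'c': array([ 543.7, -350.7]), 'g': array([ 546.8, -346.9]), 'L': 92.8, 'W': 39.4, 'head': np.float32(10.6), 'A': 2402, 'px': array([256., 195.])}
{'c': array([ 493.6, -433.8]), 'g': array([ 497. , -434.4]), 'L': 112.0, 'W': 39.6, 'head': np.float32(-9.0), 'A': 2868, 'px': array([218., 147.])}
{'c': array([ 324.7, -454.2]), 'g': array([ 324.8, -454. ]), 'L': 81.9, 'W': 81.3, 'head': np.float32(-23.5), 'A': 5181, 'px': array([248.,  33.])}
0.975
{'c': array([418.7,  23.1]), 'g': array([425.2,  34. ]), 'L': 93.2, 'W': 70.1, 'head': np.float32(113.3), 'A': 2896, 'px': array([488., 217.])}
{'c': array([ 543.5, -351. ]), 'g': array([ 546.7, -347.1]), 'L': 90.2, 'W': 37.8, 'head': np.float32(10.2), 'A': 2129, 'px': array([256., 194.])}
{'c': array([ 493.5, -437. ]), 'g': array([ 497.1, -434.4]), 'L': 110.6, 'W': 37.5, 'head': np.float32(-5.5), 'A': 2617, 'px': array([218., 147.])}
{'c': array([ 471.5, -611.3]), 'g': array([ 471.5, -611. ]), 'L': 87.4, 'W': 86.2, 'head': np.float32(17.9), 'A': 5898, 'px': array([116.,  85.])}
{'c': array([ 324.4, -454.2]), 'g': array([ 324.8, -454. ]), 'L': 80.5, 'W': 80.0, 'head': np.float32(113.4), 'A': 5017, 'px': array([248.,  33.])}
[ 0.5  -0.35] [ 0.589 -0.34 ] [ 0.544 -0.345] 0.089 6.0
[ 0.44  -0.424] [ 0.545 -0.44 ] [ 0.493 -0.432] 0.106 -8.7
```

Call:
arm_command(commands=[-3,-26,-53,0,100,-3,-26,-53,0,100,-3,-26,-53,0,100,-3,-26,-53,0,100,-3,-26,-53,0,100])

```text
clock: 18.6
tool_pos: [0.6194, 0.0485, 0.3598]
orientation: [94.5, 88.4, -172.0]
force: [1.1, 0.9, 0.2]
opening: 0.0875
```

Call:
arm_command(commands=[-3,-26,-53,0,100,-3,-26,-53,0,100,-3,-26,-53,0,100,0,0,0,0,100])

```text
clock: 19.1
tool_pos: [0.711, -0.1154, 0.3551]
orientation: [93.2, 87.5, -173.6]
force: [0.3, 0.7, -1.3]
opening: 0.0876
```

```bash
python3 st.py; python3 - <<'E'
from h import *
s=snap('wrist','b1.png');a=snap('scene');b=snap('side')
import pickle;pickle.dump((s,a,b),open('g.pkl','wb'))
for n,q in(('w',s),('sc',a),('si',b)): print(n,[tuple(np.round(proj(q,p))) for p in([.702,-.101,.1],[.777,-.107,.15],[.86,-.11,.15])])
E
```

```text
[ 0.711  -0.1154  0.3551] [[-0.044, -0.998, -0.055], [-0.005, -0.055, 0.998], [-0.999, 0.044, -0.002]] [ 0.3  0.7 -1.3] [ 0.06 -0.2  -0.02] 0.08762288122012213 psi 3.2 [  6.  24.  23.   0. -91. -93.]
w [(np.float64(272.0), np.float64(160.0)), (np.float64(265.0), np.float64(231.0)), (np.float64(258.0), np.float64(295.0))]
sc [(np.float64(208.0), np.float64(204.0)), (np.float64(181.0), np.float64(200.0)), (np.float64(153.0), np.float64(209.0))]
si [(np.float64(227.0), np.float64(167.0)), (np.float64(211.0), np.float64(151.0)), (np.float64(194.0), np.float64(144.0))]
```

```bash
python3 - <<'E'
from h import *
import pickle
s,a,b=pickle.load(open('g.pkl','rb'))
c=lambda i,x,y,w,h,k:cv2.resize(i['frame'][y:y+h,x:x+w],(w*k,h*k),interpolation=cv2.INTER_CUBIC)
cv2.imwrite('pics/g2.png',np.hstack([c(s,200,85,140,150,4),np.vstack([c(a,147,170,80,100,3),c(b,180,125,80,100,3)])]))
E
```

View pics/g2.png

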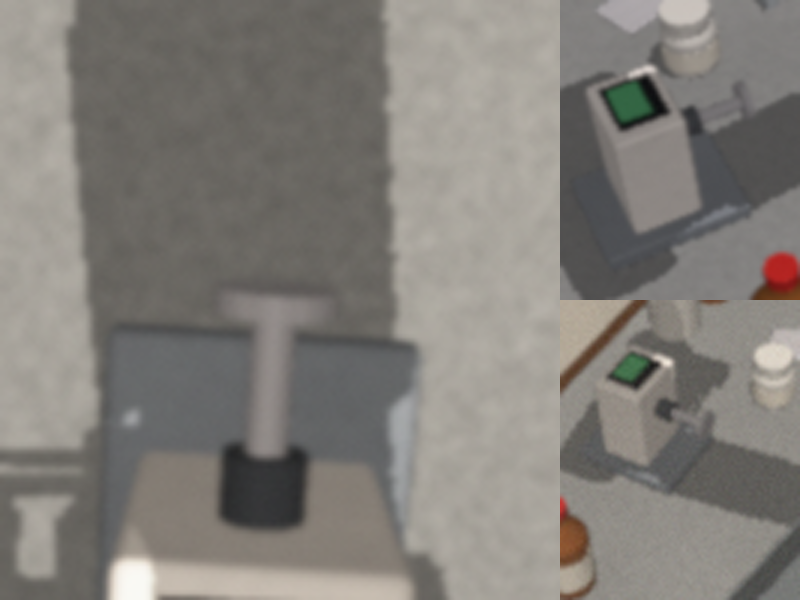

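```bash
python3 - <<'E'
from h import *
import pickle
s,a,b=pickle.load(open('g.pkl','rb'))
g=lambda u,v,z:onz(s,200+u/4,85+v/4,z)
for n,p,q,z in(('face',(219,294),(331,302),.1),('base',(112,328),(415,345),.02),('houstop',(108,565),(412,580),.15)):
    p,q=g(*p,z)[:2],g(*q,z)[:2];d=q-p;print(n,p.round(4),q.round(4),((p+q)/2).round(4),np.linalg.norm(d).round(4),np.degrees(np.arctan2(-d[0],d[1])).round(1))
print('stem',g(273,330,.1).round(4),g(266,440,.1).round(4))
sc=(147+740/3-560/3,170+105/3);si=(180+(707-560)/3,125+(425-300)/3)
print(sc,si,tri(a,sc,b,si))
E
```

```text
face [ 0.7009 -0.1231] [ 0.7015 -0.088 ] [ 0.7012 -0.1055] 0.0351 -1.0
base [ 0.7272 -0.1631] [ 0.7275 -0.0492] [ 0.7274 -0.1061] 0.1139 -0.1
houstop [ 0.7741 -0.1507] [ 0.7738 -0.0626] [ 0.774  -0.1066] 0.0881 0.2
stem [ 0.7113 -0.1055  0.1   ] [ 0.7471 -0.1056  0.1   ]
(206.99999999999997, 205.0) (229.0, 166.66666666666666) (array([ 0.70220083, -0.11365414,  0.08753922]), np.float64(0.005194569801354102))
```

Call:
arm_command(commands=[14,37,-45,0,100,14,37,-45,0,100,14,37,-45,0,100,14,37,-45,0,100,14,37,-45,0,100])

```text
clock: 19.88
tool_pos: [0.5352, -0.3435, 0.2943]
orientation: [93.7, 87.8, -172.0]
force: [0.3, -1.2, -0.3]
opening: 0.0878
```

Call:
arm_command(commands=[0,0,0,0,100])

```text
clock: 20.0
tool_pos: [0.5326, -0.3446, 0.2941]
orientation: [93.0, 87.8, -172.7]
force: [0.4, 0.8, -0.1]
opening: 0.0877
```

```bash
python3 - <<'E'
import re
s=open('bars.py').read()
s=s.replace("        if (g-cc)@e<0:e=-e","        k=0.5*np.arctan2(2*H['mu11'],H['mu20']-H['mu02']);e=np.array([np.cos(k),np.sin(k)])\n        pr=(P*1000-g)@e;e=e if -pr.min()>pr.max() else -e;pr=(P*1000-g)@e;cc=g+e*(pr.min()+pr.max())/2;w,h=np.ptp(pr),np.ptp((P*1000-g)@[-e[1],e[0]])\n        if 0:e=-e")
open('bars.py','w').write(s)
E
python3 st.py; python3 - <<'E'
from bars import *
s=snapshot('wrist')
for b in bars(s,.965):print(b)
a=snapshot('scene')
for b in bars(a,.965,.02,400):print('scene',b)
E
```

```text
[ 0.5326 -0.3446  0.2941] [[-0.038, -0.997, -0.074], [-0.005, -0.074, 0.997], [-0.999, 0.039, -0.002]] [ 0.4  0.8 -0.1] [ 0.08 -0.2  -0.01] 0.0876835762742204 psi 4.2 [-15.  16.   2.   1. -79. -71.]
{'c': array([ 544.6, -346.5]), 'g': array([ 547.9, -346.2]), 'L': np.float64(90.7), 'W': np.float64(38.9), 'head': np.float64(5.2), 'A': 2372, 'px': array([258., 174.])}
{'c': array([492.9, -33.7]), 'g': array([503.5, -32.7]), 'L': np.float64(85.1), 'W': np.float64(32.8), 'head': np.float64(5.6), 'A': 1434, 'px': array([504., 154.])}
{'c': array([ 494.5, -432.9]), 'g': array([ 498. , -433.4]), 'L': np.float64(110.8), 'W': np.float64(41.4), 'head': np.float64(-9.3), 'A': 2964, 'px': array([193., 130.])}
```

```bash
python3 -c "
from h import *
print(totool([.5446,-.3465,.004]).round(1))"
```

```text
[290.5 -20.   -3.5]
```

Call:
arm_command(commands=[55,-5,0,-1,55,55,-5,0,0,55,55,-5,0,0,55,55,-5,0,0,55,20,-2,0,0,55])

```text
clock: 20.72
tool_pos: [0.5592, -0.3347, 0.0541]
orientation: [107.1, 88.6, -156.7]
force: [-0.0, 0.5, 0.8]
opening: 0.0488
```

```bash
python3 st.py;python3 -c "
from h import *
print(totool([.5446,-.3465,.004]).round(1))"
```

```text
[ 0.5592 -0.3347  0.0541] [[-0.023, -0.994, -0.107], [-0.01, -0.107, 0.994], [-1.0, 0.024, -0.007]] [-0.   0.5  0.8] [ 0.07 -0.1  -0.07] 0.048811684453920104 psi 6.1 [-13.  27. -14.   1. -50. -71.]
[50.5 14.6 -9.8]
```

Call:
arm_command(commands=[0,14,-10,1,55,0,0,0,0,55])

```text
clock: 20.98
tool_pos: [0.5473, -0.3434, 0.0534]
orientation: [105.4, 88.5, -159.3]
force: [0.4, -0.1, 0.0]
opening: 0.0486
```

```bash
python3 st.py;python3 -c "
from h import *
print(totool([.5446,-.3465,.004]).round(1))"
```

```text
[ 0.5473 -0.3434  0.0534] [[-0.025, -0.995, -0.094], [-0.01, -0.093, 0.996], [-1.0, 0.026, -0.007]] [ 0.4 -0.1  0. ] [-0.03 -0.12 -0.04] 0.04863418129554525 psi 5.4 [-14.  27. -14.   1. -50. -71.]
[49.5  1.7 -2.4]
```

Call:
arm_command(commands=[20,2,-3,0,55,20,0,0,0,55,8,0,0,0,55,0,0,0,0,55])

```text
clock: 21.48
tool_pos: [0.5496, -0.3468, 0.0109]
orientation: [125.3, 88.9, -139.2]
force: [0.0, 0.9, 0.0]
opening: 0.0483
```

```bash
python3 st.py;python3 -c "
from h import *
print(totool([.5446,-.3465,.004]).round(1))"
```

```text
[ 0.5496 -0.3468  0.0109] [[-0.015, -0.995, -0.097], [-0.013, -0.096, 0.995], [-1.0, 0.016, -0.012]] [0.  0.9 0. ] [ 0.   -0.08 -0.03] 0.04825808376689615 psi 5.5 [-15.  30. -16.   1. -44. -71.]
[6.9 4.8 0.9]
```

Call:
arm_command(commands=[6,5,1,0,55,0,0,0,0,20,0,0,0,0,20,0,0,0,0,20,0,0,0,0,20])

```text
clock: 22.1
tool_pos: [0.5455, -0.3466, 0.0071]
orientation: [134.8, 89.0, -129.7]
force: [-0.4, -0.0, -1.2]
opening: 0.0238
```

```bash
python3 st.py
```

```text
[ 0.5455 -0.3466  0.0071] [[-0.012, -0.995, -0.097], [-0.014, -0.097, 0.995], [-1.0, 0.013, -0.013]] [-0.4 -0.  -1.2] [ 0.07 -0.1  -0.02] 0.02384159679447647 psi 5.6 [-15.  30. -17.   1. -43. -71.]
```

Call:
arm_command(commands=[-25,0,0,0,20,-30,0,0,0,20,-20,0,0,-10,20,-20,0,0,-10.5,20,-20,0,0,-10.5,20])

```text
clock: 22.72
tool_pos: [0.5448, -0.3443, 0.1222]
orientation: [85.4, 88.8, -147.3]
force: [1.3, -0.7, -2.5]
opening: 0.0238
```

Call:
arm_command(commands=[-15,0,0,-10.5,20,-15,0,0,-10.5,20,0,0,0,-10.5,20,0,0,0,-10.5,20,0,0,0,-10.5,20])

```text
clock: 23.35
tool_pos: [0.5455, -0.3438, 0.1547]
orientation: [35.1, 88.9, -143.9]
force: [-0.3, -0.4, -0.9]
opening: 0.024
```

Call:
arm_command(commands=[0,0,0,-10.5,20,0,0,0,-10.5,20,0,0,0,-10.5,20,0,0,0,-10.5,20,0,0,0,-10.5,20])

```text
clock: 23.98
tool_pos: [0.5444, -0.3432, 0.1534]
orientation: [-26.0, 88.8, -151.2]
force: [0.3, -0.4, -1.2]
opening: 0.0238
```

```bash
python3 st.py;python3 -c "
from h import *
print(totool([.61,-.106,.15]).round(1))"
```

```text
[ 0.5444 -0.3432  0.1534] [[-0.018, 0.816, -0.577], [-0.01, -0.578, -0.816], [-1.0, -0.009, 0.019]] [ 0.3 -0.4 -1.2] [-0.02  0.1   0.02] 0.023802414516134487 psi 144.7 [-14.  21.  -9.   1. -61.  69.]
[-2.000e-01 -8.340e+01 -2.316e+02]
```

Call:
arm_command(commands=[0,0,0,-10.5,20,0,0,0,-10.5,20,0,0,0,-10.5,20,0,0,0,-5.5,20,0,0,0,0,20])

```text
clock: 24.6
tool_pos: [0.5433, -0.3427, 0.152]
orientation: [-70.2, 88.7, -157.6]
force: [0.1, -0.7, -1.9]
opening: 0.0236
```

Call:
arm_command(commands=[0,12,-45,0,20,0,12,-48,0,20,0,12,-48,0,20,0,12,-48,0,20,0,12,-45,0,20])

```text
clock: 25.22
tool_pos: [0.5942, -0.1032, 0.1481]
orientation: [-70.1, 88.7, -158.6]
force: [1.1, 0.8, -1.0]
opening: 0.0239
```

```bash
python3 st.py;python3 -c "
from h import *
print(totool([.63,-.106,.095]).round(1))"
```

```text
[ 0.5942 -0.1032  0.1481] [[-0.021, 0.999, 0.026], [-0.008, 0.026, -1.0], [-1.0, -0.022, 0.008]] [ 1.1  0.8 -1. ] [-0.09 -0.12 -0.07] 0.023851877007064964 psi -178.5 [  9.  18. -14.   0. -59.  82.]
[52.3 36.9  3.4]
```

Call:
arm_command(commands=[26,15,2,1.5,20,25,15,1,0,20,0,5,0,0,20,0,0,0,0,20])

```text
clock: 25.72
tool_pos: [0.6305, -0.1018, 0.0968]
orientation: [-66.5, 88.8, -156.8]
force: [0.2, 0.8, -0.8]
opening: 0.0235
```

```bash
python3 st.py;python3 -c "
from h import *
print(totool([.662,-.106,.095]).round(1))"
```

```text
[ 0.6305 -0.1018  0.0968] [[-0.019, 1.0, -0.004], [-0.008, -0.004, -1.0], [-1.0, -0.019, 0.008]] [ 0.2  0.8 -0.8] [-0.07  0.06 -0.01] 0.02348229515878532 psi 179.8 [  8.  24. -13.   0. -55.  81.]
[ 1.2 31.5  4. ]
```

Call:
arm_command(commands=[0,10,4,0,20,0,8,0,0,20,0,6,0,0,20])

```text
clock: 26.1
tool_pos: [0.6552, -0.1069, 0.0989]
orientation: [-66.0, 88.9, -156.4]
force: [-3.6, 2.5, -0.3]
opening: 0.024
```

Call:
arm_command(commands=[-1,5,0,0,20,-1,4,0,0,20])

```text
clock: 26.35
tool_pos: [0.6613, -0.1068, 0.0992]
orientation: [-73.9, 88.5, -164.4]
force: [-6.9, 1.3, -1.7]
opening: 0.0238
```

```bash
python3 st.py;python3 -c "
from h import *
print(totool([.662,-.106,.095]).round(1))"
```

```text
[ 0.6613 -0.1068  0.0992] [[-0.025, 1.0, -0.007], [-0.007, -0.007, -1.0], [-1.0, -0.025, 0.007]] [-6.9  1.3 -1.7] [0.46 2.36 0.1 ] 0.023754068492472125 psi 179.6 [  8.  26.  -8.   0. -57.  82.]
[ 4.2  0.8 -0.8]
```

Call:
arm_command(commands=[1,1,0,0,20,1,0.5,0,0,20,0,0.5,0,0,20,0,0.5,0,0,20,0,0.5,0,0,20])

```text
clock: 26.98
tool_pos: [0.659, -0.1071, 0.0974]
orientation: [-78.0, 87.9, -168.5]
force: [-6.0, 1.5, 1.8]
opening: 0.0237
```

Call:
arm_command(commands=[0,0.5,0,0,20,0,0.5,0,0,20,0,0.5,0,0,20,0,0.5,0,0,20,0,0.5,0,0,20])

```text
clock: 27.6
tool_pos: [0.6572, -0.1071, 0.0979]
orientation: [-80.3, 87.4, -170.7]
force: [-5.6, 0.8, 1.2]
opening: 0.0235
```

```bash
python3 st.py
```

```text
[ 0.6572 -0.1071  0.0979] [[-0.045, 0.999, -0.008], [-0.007, -0.008, -1.0], [-0.999, -0.045, 0.008]] [-5.6  0.8  1.2] [0.36 1.56 0.04] 0.02353224722306346 psi 179.5 [  8.  27.  -7.   0. -58.  82.]
```

Call:
arm_command(commands=[0,5,0,0,20,0,4,0,0,20])

```text
clock: 27.85
tool_pos: [0.6633, -0.1072, 0.0977]
orientation: [-81.3, 87.0, -171.8]
force: [-12.8, 1.8, 4.6]
opening: 0.0239
```

Call:
arm_command(commands=[0,3,0,0,20,0,2,0,0,20])

```text
clock: 28.1
tool_pos: [0.6633, -0.1074, 0.0972]
orientation: [-82.7, 86.5, -173.2]
force: [-8.1, 2.3, 4.9]
opening: 0.0237
```

```bash
python3 st.py
```

```text
[ 0.6633 -0.1074  0.0972] [[-0.061, 0.998, -0.009], [-0.007, -0.009, -1.0], [-0.998, -0.061, 0.008]] [-8.1  2.3  4.9] [ 0.6   2.86 -0.  ] 0.02367597837901953 psi 179.5 [  7.  28.  -6.  -0. -60.  82.]
```

Call:
arm_command(commands=[0,1.5,0,0,20,0,1.5,0,0,20,0,1.5,0,0,20,0,1.5,0,0,20,0,1.5,0,0,20])

```text
clock: 28.72
tool_pos: [0.6631, -0.1074, 0.0979]
orientation: [-84.1, 85.6, -174.7]
force: [-8.3, 2.3, 3.4]
opening: 0.0237
```

Call:
arm_command(commands=[0,1.5,0,0,20,0,1.5,0,0,20])

```text
clock: 28.98
tool_pos: [0.663, -0.1074, 0.0982]
orientation: [-84.6, 85.2, -175.1]
force: [-7.0, 2.3, 4.0]
opening: 0.0236
```

```bash
python3 st.py
```

```text
[ 0.663  -0.1074  0.0982] [[-0.083, 0.997, -0.01], [-0.007, -0.01, -1.0], [-0.997, -0.083, 0.008]] [-7.   2.3  4. ] [0.62 2.58 0.01] 0.02362755700669379 psi 179.4 [  7.  28.  -4.  -0. -62.  82.]
```

Call:
arm_command(commands=[0,-20,0,0,20,-10,-25,0,0,20,0,0,0,10.5,20,0,0,0,10.5,20,0,0,0,10.5,20])

```text
clock: 29.6
tool_pos: [0.6207, -0.1071, 0.1137]
orientation: [-51.5, 85.5, -174.3]
force: [-0.0, 0.5, -2.4]
opening: 0.0237
```

Call:
arm_command(commands=[0,0,0,10.5,20,0,0,0,10.5,20,0,0,0,10.5,20,0,0,0,10.5,20,0,0,0,10.5,20])

```text
clock: 30.22
tool_pos: [0.6253, -0.1074, 0.1158]
orientation: [3.5, 86.0, -173.1]
force: [-0.1, -0.0, -0.9]
opening: 0.024
```

Call:
arm_command(commands=[0,0,0,10.5,20,0,0,0,10.5,20,0,0,0,10.5,20,0,0,0,10.5,20,0,0,0,10.5,20])

```text
clock: 30.85
tool_pos: [0.6299, -0.1077, 0.1178]
orientation: [58.7, 86.4, -171.6]
force: [-0.5, 0.2, -1.5]
opening: 0.0238
```

Call:
arm_command(commands=[0,0,0,10.5,20,0,0,0,10.5,20,0,0,0,10.5,20,0,0,0,10.5,20,0,0,0,10,20])

```text
clock: 31.48
tool_pos: [0.6344, -0.108, 0.1198]
orientation: [113.8, 86.8, -169.8]
force: [-0.6, -1.0, -1.0]
opening: 0.0237
```

```bash
python3 st.py
```

```text
[ 0.6344 -0.108   0.1198] [[-0.054, -0.971, 0.234], [-0.01, 0.235, 0.972], [-0.998, 0.05, -0.022]] [-0.6 -1.  -1. ] [-0.05 -0.19  0.01] 0.023699693301172164 psi -13.6 [   8.   24.   -9.    0.  -60. -111.]
```

Call:
arm_command(commands=[6,3,0,-7,20,6,0,0,-7,20,8,0,0,0,20,0,0,0,0,20])

```text
clock: 31.98
tool_pos: [0.6334, -0.1076, 0.1007]
orientation: [101.4, 87.1, -168.3]
force: [-1.2, 0.1, -0.6]
opening: 0.0234
```

```bash
python3 st.py;python3 -c "
from h import *
print(totool([.664,-.106,.095]).round(1))"
```

```text
[ 0.6334 -0.1076  0.1007] [[-0.049, -0.999, -0.006], [-0.01, -0.005, 1.0], [-0.999, 0.049, -0.01]] [-1.2  0.1 -0.6] [-0.02 -0.15  0.01] 0.023443590527504825 psi 0.3 [  8.  25. -10.   0. -58. -98.]
[  4.2 -30.9   1.5]
```

Call:
arm_command(commands=[2,-10,1,0,20,2,-9,0,0,20,1,-6,0,0,20,0,-6,0,0,20])

```text
clock: 32.48
tool_pos: [0.6642, -0.1069, 0.0939]
orientation: [101.2, 86.9, -168.7]
force: [-6.9, 0.3, 1.4]
opening: 0.0239
```

Call:
arm_command(commands=[0,-4,0,0,20,0,-2,0,0,20])

```text
clock: 32.72
tool_pos: [0.6645, -0.1072, 0.0919]
orientation: [99.0, 86.2, -171.0]
force: [-7.2, 0.7, 2.5]
opening: 0.0233
```

Call:
arm_command(commands=[-1,-1.5,0,0,20,-1,-1.5,0,0,20,-1,-1.5,0,0,20,0,-1.5,0,0,20,0,-1.5,0,0,20])

```text
clock: 33.35
tool_pos: [0.6637, -0.1073, 0.0917]
orientation: [96.5, 85.0, -173.7]
force: [-7.0, 0.4, 2.8]
opening: 0.0237
```

Call:
arm_command(commands=[0,-1.5,0,0,20,0,-1.5,0,0,20,0,-1.5,0,0,20])

```text
clock: 33.72
tool_pos: [0.664, -0.1076, 0.0909]
orientation: [95.9, 84.5, -174.3]
force: [-8.1, 0.8, 3.0]
opening: 0.0238
```

```bash
python3 st.py
```

```text
[ 0.664  -0.1076  0.0909] [[-0.096, -0.995, 0.004], [-0.01, 0.005, 1.0], [-0.995, 0.096, -0.01]] [-8.1  0.8  3. ] [ 0.39  2.09 -0.  ] 0.023823537260356117 psi -0.2 [  7.  29.  -4.  -0. -62. -97.]
```

Call:
arm_command(commands=[-15,25,0,0,20,-40,15,0,0,20,-40,10,10,-2,20,-20,13,45,0,20,-5,13,50,0,20])

```text
clock: 34.35
tool_pos: [0.5983, -0.0021, 0.2186]
orientation: [93.7, 84.5, -174.9]
force: [1.1, 1.4, -2.1]
opening: 0.0237
```

Call:
arm_command(commands=[-2,13,50,0,20,-2,13,50,0,20,-2,13,50,0,20,-2,13,50,0,20,-2,13,50,0,20])

```text
clock: 34.98
tool_pos: [0.5294, 0.2558, 0.2364]
orientation: [91.5, 84.9, -177.1]
force: [0.1, 0.5, -1.5]
opening: 0.0238
```

```bash
python3 st.py;python3 -c "
from h import *
print(totool([.510,.301,.08]).round(1))"
```

```text
[0.5294 0.2558 0.2364] [[-0.088, -0.996, -0.023], [-0.004, -0.023, 1.0], [-0.996, 0.088, -0.002]] [ 0.1  0.5 -1.5] [-0.01 -0.52  0.  ] 0.02378170011460782 psi 1.3 [  43.   15.   -5.   -3.  -74. -130.]
[157.3   4.5  46. ]
```

Call:
arm_command(commands=[35,1,23,-1,20,40,1,23,-1,20,40,0,0,0,20,35,0,0,0,20,0,0,0,0,20])

```text
clock: 35.6
tool_pos: [0.5149, 0.3109, 0.0853]
orientation: [85.4, 85.4, 179.2]
force: [1.4, -0.6, -0.7]
opening: 0.0239
```

```bash
python3 st.py;python3 -c "
from h import *
print(totool([.510,.301,.012]).round(1))"
```

```text
[0.5149 0.3109 0.0853] [[-0.08, -0.995, -0.065], [0.001, -0.065, 0.998], [-0.997, 0.08, 0.006]] [ 1.4 -0.6 -0.7] [-0.04 -0.29  0.  ] 0.02391920880983416 psi 3.7 [  47.   23.  -14.   -4.  -56. -131.]
[ 73.5  -0.3 -10. ]
```

Call:
arm_command(commands=[25,0,-9,0,20,25,0,-1,0,20,12,0,0,0,20,0,0,0,0,20])

```text
clock: 36.1
tool_pos: [0.5163, 0.3047, 0.0287]
orientation: [80.4, 85.9, 174.2]
force: [-0.2, -0.3, -1.2]
opening: 0.0238
```

Call:
arm_command(commands=[6,0,0,0,20])

```text
clock: 36.22
tool_pos: [0.5171, 0.3057, 0.0243]
orientation: [78.6, 86.0, 172.4]
force: [0.3, 0.1, -1.6]
opening: 0.0238
```

```bash
python3 st.py
```

```text
[0.5171 0.3057 0.0243] [[-0.069, -0.995, -0.066], [0.009, -0.067, 0.998], [-0.998, 0.069, 0.014]] [ 0.3  0.1 -1.6] [-0.06 -0.3  -0.02] 0.023765762856959454 psi 3.8 [  47.   27.  -18.   -4.  -48. -130.]
```

Call:
arm_command(commands=[4,7,-3,0,20,4,2,0,0,20])

```text
clock: 36.48
tool_pos: [0.5077, 0.3024, 0.0176]
orientation: [77.4, 86.1, 171.2]
force: [-0.3, -0.0, -1.2]
opening: 0.0235
```

Call:
arm_command(commands=[2,0,0,0,20])

```text
clock: 36.6
tool_pos: [0.5073, 0.3025, 0.016]
orientation: [77.4, 86.1, 171.2]
force: [-3.5, -0.7, 9.1]
opening: 0.0236
```

Call:
arm_command(commands=[-1,0,0,0,48,0,0,0,0,48,0,0,0,0,48,-25,0,0,0,48,-50,0,0,0,48])

```text
clock: 37.22
tool_pos: [0.5108, 0.3003, 0.0898]
orientation: [81.9, 85.8, 175.8]
force: [0.5, 0.2, 0.4]
opening: 0.0422
```

Call:
arm_command(commands=[-60,0,-40,0,48,-60,0,-40,0,48,-60,0,-50,0,55,-20,0,-50,0,55])

```text
clock: 37.72
tool_pos: [0.5357, 0.1399, 0.2663]
orientation: [80.5, 86.0, 174.6]
force: [1.6, -0.4, -1.2]
opening: 0.0478
```

```bash
python3 st.py; python3 - <<'E'
from bars import *
s=snap('wrist','c1.png');a=snap('scene','c1s.png')
for b in bars(a,.965,.02,400):print('scene',b)
for b in bars(s,.965,.031):print('wrist',b)
print(totool([.46,-.38,.33]).round(), proj(s,[.508,.302,.03]))
E
```

```text
[0.5357 0.1399 0.2663] [[-0.069, -0.995, -0.071], [0.006, -0.072, 0.997], [-0.998, 0.068, 0.011]] [ 1.6 -0.4 -1.2] [-0.05 -0.36 -0.02] 0.04779005804191953 psi 4.1 [  33.   10.   -7.   -3.  -76. -118.]
scene {'c': array([640.4,  60. ]), 'g': array([642.1,  62.3]), 'L': np.float64(63.5), 'W': np.float64(33.6), 'head': np.float64(53.4), 'A': 1003, 'px': array([252., 251.])}
scene {'c': array([445.7,  89.9]), 'g': array([439.5,  90.1]), 'L': np.float64(131.1), 'W': np.float64(69.8), 'head': np.float64(177.8), 'A': 5310, 'px': array([316., 232.])}
scene {'c': array([452. , -51.3]), 'g': array([450.7, -51.4]), 'L': np.float64(110.4), 'W': np.float64(63.9), 'head': np.float64(-177.4), 'A': 4229, 'px': array([288., 204.])}
wrist {'c': array([506. , 300.9]), 'g': array([507.2, 300.9]), 'L': np.float64(93.8), 'W': np.float64(46.4), 'head': np.float64(-0.5), 'A': 2992, 'px': array([397., 156.])}
wrist {'c': array([485.7, 257.8]), 'g': array([482.3, 258. ]), 'L': np.float64(51.6), 'W': np.float64(31.5), 'head': np.float64(176.1), 'A': 1050, 'px': array([361., 136.])}
[ -61.  115. -510.] (np.float64(393.89835596575983), np.float64(160.472488625471))
```

Call:
arm_command(commands=[-4,8,-51,0,55,-4,8,-51,0,55,-4,8,-51,0,55,-4,8,-51,0,55,-4,8,-51,0,55])

```text
clock: 38.45
tool_pos: [0.514, -0.1243, 0.2859]
orientation: [79.8, 86.1, 173.9]
force: [0.2, -0.6, -0.3]
opening: 0.0483
```

Call:
arm_command(commands=[-4,8,-51,0,55,-4,8,-51,0,55,-4,8,-51,0,55,-4,8,-51,0,55,-4,8,-51,0,55])

```text
clock: 39.08
tool_pos: [0.4925, -0.3889, 0.3046]
orientation: [79.0, 86.1, 173.2]
force: [0.4, 0.8, 1.0]
opening: 0.0483
```

Call:
arm_command(commands=[0,8,-45,6,55,0,0,0,7,55,0,0,0,0,55])

```text
clock: 39.45
tool_pos: [0.4865, -0.4392, 0.3017]
orientation: [91.4, 85.9, 172.0]
force: [0.3, -0.2, 1.4]
opening: 0.0478
```

```bash
python3 st.py; python3 - <<'E'
from bars import *
s=snap('wrist','d1.png')
for b in bars(s,.965):print('wrist',b)
E
```

```text
[ 0.4865 -0.4392  0.3017] [[-0.071, -0.984, 0.163], [0.01, 0.163, 0.987], [-0.997, 0.072, -0.002]] [ 0.3 -0.2  1.4] [-0.03 -0.26  0.03] 0.0477656426320598 psi -9.4 [-24.  19.   7.   1. -82. -75.]
wrist {'c': array([ 494.7, -434. ]), 'g': array([ 498.3, -434.6]), 'L': np.float64(110.5), 'W': np.float64(40.9), 'head': np.float64(-9.2), 'A': 2886, 'px': array([265., 176.])}
wrist {'c': array([ 319.9, -451.4]), 'g': array([ 319.3, -451.5]), 'L': np.float64(88.7), 'W': np.float64(84.3), 'head': np.float64(-171.2), 'A': 5627, 'px': array([228.,  37.])}
```

Call:
arm_command(commands=[50,-5,4,0,55,55,-5,0,0,55,55,-5,0,0,55,45,-4,0,0,55,0,0,0,0,55])

```text
clock: 40.12
tool_pos: [0.4943, -0.4329, 0.0929]
orientation: [92.0, 86.1, 173.8]
force: [-0.3, -0.7, 0.1]
opening: 0.0482
```

Call:
arm_command(commands=[0,0,0,0,55,0,0,0,0,55,0,0,0,0,55,0,0,0,0,55,0,0,0,0,55])

```text
clock: 40.75
tool_pos: [0.4983, -0.4344, 0.101]
orientation: [96.5, 86.7, 178.6]
force: [-0.1, -0.0, 0.0]
opening: 0.0481
```

Call:
arm_command(commands=[0,0,0,0,55,0,0,0,0,55,0,0,0,0,55,0,0,0,0,55,0,0,0,0,55])

```text
clock: 41.38
tool_pos: [0.498, -0.4345, 0.1009]
orientation: [96.4, 86.7, 178.4]
force: [0.5, -0.9, -0.3]
opening: 0.0484
```

```bash
python3 st.py; python3 -c "
from h import *
print(totool([.4947,-.434,.004]).round(1))"
```

```text
[ 0.498  -0.4345  0.1009] [[-0.058, -0.989, 0.138], [0.002, 0.138, 0.99], [-0.998, 0.058, -0.006]] [ 0.5 -0.9 -0.3] [-0.04 -0.2   0.06] 0.04837381300569509 psi -7.9 [-23.  26.  -8.   1. -58. -75.]
[96.9 -2.2  0.6]
```

Call:
arm_command(commands=[30,-4,0,1.3,55,30,-3,0,0,55,20,-2,0,0,55,0,0,0,0,55])

```text
clock: 41.88
tool_pos: [0.5031, -0.4361, 0.0192]
orientation: [98.6, 86.8, 179.3]
force: [0.3, 0.4, 0.7]
opening: 0.0482
```

```bash
python3 st.py; python3 -c "
from h import *
print(totool([.4947,-.434,.005]).round(1))"
```

```text
[ 0.5031 -0.4361  0.0192] [[-0.057, -0.985, 0.161], [0.001, 0.161, 0.987], [-0.998, 0.056, -0.008]] [0.3 0.4 0.7] [-0.06 -0.14  0.02] 0.048236397304970306 psi -9.3 [-23.  32. -12.   2. -50. -77.]
[14.6  7.8  0.9]
```

Call:
arm_command(commands=[6,8,1,0,55,8,1,0,0,55,0,0,0,0,20,0,0,0,0,20,0,0,0,0,20])

```text
clock: 42.5
tool_pos: [0.4943, -0.4344, 0.008]
orientation: [100.8, 87.0, -178.5]
force: [0.4, 0.1, 0.4]
opening: 0.0234
```

```bash
python3 st.py; python3 -c "
from h import *
print(totool([.4947,-.434,.005]).round(1))"
```

```text
[ 0.4943 -0.4344  0.008 ] [[-0.053, -0.986, 0.161], [-0.001, 0.161, 0.987], [-0.999, 0.052, -0.01]] [0.4 0.1 0.4] [ 0.02 -0.14  0.01] 0.02338440561238152 psi -9.3 [-24.  32. -14.   2. -47. -77.]
[ 3.  -0.5  0.5]
```

Call:
arm_command(commands=[-25,0,0,0,20,-30,0,0,0,20,-25,0,0,-10.5,20,-25,0,0,-10.5,20,-20,0,0,-10.5,20])

```text
clock: 43.12
tool_pos: [0.4997, -0.4331, 0.134]
orientation: [65.3, 86.7, 178.3]
force: [0.2, -0.2, -2.2]
opening: 0.0237
```

Call:
arm_command(commands=[-15,0,0,-10.5,20,-10,0,0,-10.5,20,0,0,0,-10.5,20,0,0,0,-10.5,20,0,0,0,-10.5,20])

```text
clock: 43.75
tool_pos: [0.5019, -0.4329, 0.1624]
orientation: [12.2, 86.9, 178.9]
force: [-0.1, 1.0, -1.9]
opening: 0.0237
```

Call:
arm_command(commands=[0,0,0,-10.5,20,0,0,0,-10.5,20,0,0,0,-10.5,20,0,0,0,-10.5,20,0,0,0,-10.5,20])

```text
clock: 44.38
tool_pos: [0.5015, -0.4321, 0.1619]
orientation: [-43.1, 86.9, 177.3]
force: [0.1, 0.1, -2.1]
opening: 0.0234
```

Call:
arm_command(commands=[0,0,0,-10.5,20,0,0,0,-10.5,20,0,0,0,-10.5,20,0,0,0,-10.5,20,0,0,0,-10.5,20])

```text
clock: 45.0
tool_pos: [0.501, -0.4312, 0.1613]
orientation: [-98.4, 86.8, 175.7]
force: [0.2, -0.3, -1.5]
opening: 0.0239
```

```bash
python3 st.py;python3 -c "
from h import *
print(totool([.59,-.106,.13]).round(1))"
```

```text
[ 0.501  -0.4312  0.1613] [[-0.055, 0.996, 0.072], [0.004, 0.072, -0.997], [-0.998, -0.054, -0.008]] [ 0.2 -0.3 -1.5] [-0.08 -0.1  -0.  ] 0.023923571386773847 psi -175.9 [-23.  23.  -4.   1. -65. 117.]
[  27.7  113.7 -317.7]
```

Call:
arm_command(commands=[0,0,0,4,20,2,14,-53,0,20,2,14,-53,0,20,2,14,-53,0,20,2,14,-53,0,20])

```text
clock: 45.62
tool_pos: [0.556, -0.2166, 0.1501]
orientation: [-95.1, 86.8, 174.7]
force: [0.7, 0.6, -1.3]
opening: 0.0237
```

Call:
arm_command(commands=[5,14,-53,0,20,10,14,-53,0,20,0,0,0,0,20])

```text
clock: 46.0
tool_pos: [0.5849, -0.1034, 0.1341]
orientation: [-96.0, 86.9, 174.1]
force: [-0.8, 0.0, -2.0]
opening: 0.024
```

```bash
python3 st.py;python3 -c "
from h import *
print(totool([.62,-.106,.10]).round(1))"
```

```text
[ 0.5849 -0.1034  0.1341] [[-0.054, 0.999, 0.0], [0.006, 0.001, -1.0], [-0.999, -0.054, -0.006]] [-0.8  0.  -2. ] [-0.16 -0.08  0.03] 0.023975601394187307 psi -180.0 [  8.  19. -14.  -1. -60.  82.]
[32.1 36.9  2.8]
```

Call:
arm_command(commands=[14,16,2,0,20,14,16,1,0,20,1,12,0,0,20,0,0,0,0,20])

```text
clock: 46.5
tool_pos: [0.629, -0.107, 0.1023]
orientation: [-95.8, 86.9, 174.2]
force: [-0.5, 0.4, -0.7]
opening: 0.0238
```

```bash
python3 st.py;python3 -c "
from h import *
print(totool([.652,-.106,.103]).round(1))"
```

```text
[ 0.629  -0.107   0.1023] [[-0.054, 0.999, 0.001], [0.005, 0.001, -1.0], [-0.999, -0.054, -0.005]] [-0.5  0.4 -0.7] [-0.13 -0.02  0.02] 0.023826080108909794 psi -180.0 [  7.  25. -10.  -1. -58.  83.]
[-1.9 22.9 -1. ]
```

Call:
arm_command(commands=[-1,9,0,0,20,-1,8,0,0,20,-1,6,0,0,20,-1,4,0,0,20])

```text
clock: 47.0
tool_pos: [0.6525, -0.1076, 0.1041]
orientation: [-95.7, 86.4, 174.2]
force: [-6.9, 0.7, -2.3]
opening: 0.0234
```

Call:
arm_command(commands=[0,2.5,0,0,20])

```text
clock: 47.12
tool_pos: [0.6534, -0.1076, 0.1037]
orientation: [-95.5, 86.1, 174.4]
force: [-9.5, 1.7, 2.8]
opening: 0.0236
```

Call:
arm_command(commands=[0,1.5,0,0,20,0,1.5,0,0,20,0,1.5,0,0,20,0,1.5,0,0,20,0,1.5,0,0,20])

```text
clock: 47.75
tool_pos: [0.6532, -0.1076, 0.1046]
orientation: [-94.7, 85.3, 175.2]
force: [-7.3, 2.2, 1.5]
opening: 0.0237
```

Call:
arm_command(commands=[0,1.5,0,0,20,0,1.5,0,0,20,0,1.5,0,0,20])

```text
clock: 48.12
tool_pos: [0.6531, -0.1076, 0.1051]
orientation: [-94.4, 84.8, 175.5]
force: [-7.6, 1.1, 1.7]
opening: 0.0241
```

```bash
python3 st.py
```

```text
[ 0.6531 -0.1076  0.1051] [[-0.091, 0.996, -0.003], [0.007, -0.002, -1.0], [-0.996, -0.091, -0.007]] [-7.6  1.1  1.7] [ 0.39  2.44 -0.01] 0.02411254781215529 psi 179.9 [  7.  28.  -5.  -1. -63.  84.]
```

Call:
arm_command(commands=[0,-25,0,0,20,-5,-40,0,0,20,0,0,0,10.5,20,0,0,0,10.5,20,0,0,0,10.5,20])

```text
clock: 48.75
tool_pos: [0.5908, -0.1075, 0.1191]
orientation: [-62.3, 85.2, 175.3]
force: [0.5, -0.2, -1.6]
opening: 0.0234
```

Call:
arm_command(commands=[0,0,0,10.5,20,0,0,0,10.5,20,0,0,0,10.5,20,0,0,0,10.5,20,0,0,0,10.5,20])

```text
clock: 49.38
tool_pos: [0.5963, -0.1074, 0.1228]
orientation: [-9.1, 85.8, 174.9]
force: [0.6, -0.3, -1.0]
opening: 0.0235
```

Call:
arm_command(commands=[0,0,0,10.5,20,0,0,0,10.5,20,0,0,0,10.5,20,0,0,0,10.5,20,0,0,0,10.5,20])

```text
clock: 50.0
tool_pos: [0.6017, -0.1073, 0.1264]
orientation: [44.1, 86.4, 174.3]
force: [0.2, 0.3, -0.2]
opening: 0.0238
```

Call:
arm_command(commands=[0,0,0,10.5,20,0,0,0,10.5,20,0,0,0,10.5,20,0,0,0,0,20])

```text
clock: 50.5
tool_pos: [0.6057, -0.1073, 0.1291]
orientation: [75.7, 86.9, 173.7]
force: [1.0, 0.2, -1.6]
opening: 0.0236
```

```bash
python3 st.py;python3 -c "
from h import *
print(totool([.63,-.106,.097]).round(1))"
```

```text
[ 0.6057 -0.1073  0.1291] [[-0.054, -0.989, -0.139], [0.006, -0.14, 0.99], [-0.999, 0.053, 0.013]] [ 1.   0.2 -1.6] [-0.03 -0.24  0.01] 0.023624957115993574 psi 8.0 [  8.  21. -12.  -1. -60. -89.]
[ 30.7 -25.9  -2.5]
```

Call:
arm_command(commands=[16,-8,0,8,20,14,-10,0,0,20,1,-8,0,0,20,0,0,0,0,20])

```text
clock: 51.0
tool_pos: [0.6332, -0.106, 0.0972]
orientation: [82.8, 87.1, 173.7]
force: [-0.7, 0.2, -0.9]
opening: 0.0239
```

```bash
python3 st.py;python3 -c "
from h import *
print(totool([.653,-.106,.097]).round(1))"
```

```text
[ 0.6332 -0.106   0.0972] [[-0.05, -0.999, -0.016], [0.006, -0.016, 1.0], [-0.999, 0.05, 0.006]] [-0.7  0.2 -0.9] [-0.05 -0.17 -0.03] 0.023853139886263093 psi 0.9 [  7.  25. -10.  -1. -58. -96.]
[ -0.8 -19.8  -0.3]
```

Call:
arm_command(commands=[-1,-8,0,0,20,-1,-7,0,0,20,0,-5,0,0,20,0,-4,0,0,20])

```text
clock: 51.5
tool_pos: [0.6544, -0.106, 0.0981]
orientation: [83.5, 86.6, 174.5]
force: [-13.6, 2.1, 5.2]
opening: 0.0239
```

Call:
arm_command(commands=[0,-2.5,0,0,20])

```text
clock: 51.62
tool_pos: [0.6543, -0.106, 0.0977]
orientation: [83.9, 86.3, 174.9]
force: [-12.2, 1.8, 5.2]
opening: 0.0237
```

Call:
arm_command(commands=[0,-1.2,0,0,20,0,-1.2,0,0,20,0,-1.2,0,0,20,0,-1.2,0,0,20,0,-1.2,0,0,20])

```text
clock: 52.25
tool_pos: [0.6536, -0.1062, 0.0984]
orientation: [84.5, 85.5, 175.5]
force: [-7.5, 1.5, 2.3]
opening: 0.0235
```

Call:
arm_command(commands=[0,-1.5,0,0,20,0,-1.5,0,0,20,0,-1.5,0,0,20])

```text
clock: 52.62
tool_pos: [0.654, -0.1062, 0.0987]
orientation: [84.7, 85.1, 175.7]
force: [-7.7, 1.2, 2.3]
opening: 0.0237
```

```bash
python3 st.py
```

```text
[ 0.654  -0.1062  0.0987] [[-0.086, -0.996, -0.018], [0.006, -0.018, 1.0], [-0.996, 0.086, 0.008]] [-7.7  1.2  2.3] [ 0.35  2.43 -0.12] 0.02374473123314548 psi 1.0 [  7.  28.  -5.  -1. -62. -95.]
```

Call:
arm_command(commands=[-10,25,0,0,20,-40,20,0,0,20,-40,10,10,-2,20,-20,10,45,0,20,-5,12,50,0,20])

```text
clock: 53.25
tool_pos: [0.5838, -0.0046, 0.2255]
orientation: [82.1, 85.4, 175.0]
force: [0.3, 0.0, -2.3]
opening: 0.024
```

Call:
arm_command(commands=[-2,12,50,0,20,-2,12,50,0,20,-2,12,50,0,20,-2,12,50,0,20,-2,12,50,0,20])

```text
clock: 53.88
tool_pos: [0.5137, 0.2514, 0.2493]
orientation: [75.7, 86.1, 168.7]
force: [1.5, 0.5, -2.7]
opening: 0.0237
```

Call:
arm_command(commands=[0,5,50,0,20,0,5,45,0,20,0,0,0,0,20])

```text
clock: 54.25
tool_pos: [0.4985, 0.354, 0.2545]
orientation: [69.8, 86.3, 163.2]
force: [0.2, -0.0, -2.1]
opening: 0.0239
```

```bash
python3 st.py;python3 -c "
from h import *
print(totool([.506,.373,.08]).round(1))"
```

```text
[0.4985 0.354  0.2545] [[-0.061, -0.996, -0.058], [0.018, -0.059, 0.998], [-0.998, 0.06, 0.022]] [ 0.2 -0.  -2.1] [-0.15 -0.29  0.02] 0.023931851745621586 psi 3.3 [  51.   15.   -2.   -4.  -74. -137.]
[174.  -19.1  14.7]
```

Call:
arm_command(commands=[35,-8,8,0,20,40,-8,7,0,20,45,0,0,0,20,40,0,0,0,20,0,0,0,0,20])

```text
clock: 54.88
tool_pos: [0.5085, 0.3758, 0.0944]
orientation: [60.8, 86.6, 154.3]
force: [0.5, -0.4, -0.4]
opening: 0.0239
```

```bash
python3 st.py;python3 -c "
from h import *
print(totool([.506,.373,.02]).round(1))"
```

```text
[0.5085 0.3758 0.0944] [[-0.053, -0.997, -0.06], [0.025, -0.062, 0.998], [-0.998, 0.051, 0.029]] [ 0.5 -0.4 -0.4] [-0.12 -0.16 -0.02] 0.023863173847902742 psi 3.5 [  52.   24.  -11.   -4.  -56. -136.]
[74.3 -1.2 -4.8]
```

Call:
arm_command(commands=[25,0,-5,0,20,25,0,-1,0,20,12,0,0,0,20,0,0,0,0,20])

```text
clock: 55.38
tool_pos: [0.5116, 0.3748, 0.0399]
orientation: [48.2, 86.9, 141.9]
force: [-0.7, 0.4, -1.6]
opening: 0.0236
```

```bash
python3 st.py;python3 -c "
from h import *
print(totool([.506,.373,.015]).round(1))"
```

```text
[0.5116 0.3748 0.0399] [[-0.043, -0.997, -0.062], [0.034, -0.064, 0.997], [-0.999, 0.041, 0.036]] [-0.7  0.4 -1.6] [-0.16 -0.16  0.01] 0.023554894891072247 psi 3.6 [  52.   27.  -15.   -4.  -49. -135.]
[25.1  4.6 -2.4]
```

Call:
arm_command(commands=[10,5,-2,0,20,8,2,0,0,20])

```text
clock: 55.62
tool_pos: [0.5051, 0.3743, 0.0243]
orientation: [43.1, 86.9, 136.7]
force: [-0.4, 1.3, -1.9]
opening: 0.0234
```

Call:
arm_command(commands=[3,0,0,0,20])

```text
clock: 55.75
tool_pos: [0.5047, 0.3743, 0.0211]
orientation: [43.2, 86.9, 136.9]
force: [-0.1, -0.4, -1.1]
opening: 0.0233
```

Call:
arm_command(commands=[2.5,0,0,0,20])

```text
clock: 55.88
tool_pos: [0.5046, 0.3746, 0.0186]
orientation: [43.0, 86.9, 136.7]
force: [0.0, -0.1, -1.9]
opening: 0.0238
```

Call:
arm_command(commands=[2.5,0,0,0,20])

```text
clock: 56.0
tool_pos: [0.5048, 0.3749, 0.0164]
orientation: [42.7, 86.9, 136.3]
force: [-0.8, -1.0, 3.7]
opening: 0.0235
```

Call:
arm_command(commands=[1.5,0,0,0,20])

```text
clock: 56.12
tool_pos: [0.5049, 0.375, 0.0159]
orientation: [42.5, 86.9, 136.2]
force: [-5.3, -1.9, 14.2]
opening: 0.024
```

Contact on the floor; release and rise.

Call:
arm_command(commands=[-1,0,0,0,48,0,0,0,0,48,0,0,0,0,48,-25,0,0,0,48,-50,0,0,0,48])

```text
clock: 56.75
tool_pos: [0.5063, 0.3705, 0.0892]
orientation: [50.4, 86.9, 144.1]
force: [0.7, 1.3, 0.5]
opening: 0.0416
```

Call:
arm_command(commands=[-60,0,-30,0,48,-60,0,-40,0,48,-60,0,-40,0,55,-20,0,-40,0,55,0,0,0,0,55])

```text
clock: 57.38
tool_pos: [0.5248, 0.2253, 0.2733]
orientation: [42.3, 87.1, 136.1]
force: [0.0, -0.4, -0.2]
opening: 0.0478
```

```bash
python3 st.py; python3 - <<'E'
from bars import *
s=snap('wrist','f1.png');a=snap('scene','f1s.png');b=snap('side','f1b.png')
for q in bars(s,.965,.031):print('wrist',q)
# mat corners check & tray: white mask hull at z=.03 in the wrist view
f=s['frame'];h=cv2.cvtColor(f,cv2.COLOR_BGR2HSV)
# tubes in tub: bright blobs in tub region (scene), and diff of bystanders before/after
o=cv2.imread('pics/scene0.png');d=cv2.absdiff(o,a['frame']).max(2)
for n,(u,v) in dict(reagent=(223,280),jar=(189,181),beaker=(262,123),spat=(180,165),tealL=(178,135),tealR=(243,179),pink=(258,156)).items():
    print(n,'mean diff',d[v-10:v+11,u-10:u+11].mean().round(1))
m=(a['frame'].min(2)>150).astype(np.uint8);n,l,st,c=cv2.connectedComponentsWithStats(m)
for i in range(1,n):
    if st[i,4]>40 and 260<c[i][0]<350 and 180<c[i][1]<250: print('tube?',st[i],onz(a,*c[i],.03).round(3))
E
```

```text
[0.5248 0.2253 0.2733] [[-0.037, -0.997, -0.065], [0.035, -0.067, 0.997], [-0.999, 0.034, 0.038]] [ 0.  -0.4 -0.2] [-0.1  -0.13 -0.  ] 0.047839788333053176 psi 3.8 [  41.   10.   -6.   -3.  -74. -126.]
wrist {'c': array([504.6, 377.5]), 'g': array([505.1, 377.5]), 'L': np.float64(109.4), 'W': np.float64(48.5), 'head': np.float64(1.0), 'A': 4423, 'px': array([378., 159.])}
reagent mean diff 7.4
jar mean diff 9.6
beaker mean diff 9.1
spat mean diff 10.0
tealL mean diff 18.1
tealR mean diff 8.9
pink mean diff 38.6
tube? [278 198  24  10 117] [ 0.451 -0.046  0.03 ]
tube? [298 228  23  13 127] [0.469 0.095 0.03 ]
```

```bash
python3 - <<'E'
from bars import *
s=snapshot('wrist')
for lo in(.975,.985,.995):
    for q in bars(s,lo,.031):print(lo,q['c'],q['L'],q['W'],q['head'],q['A'])
# height check by triangulation of bar end points is not possible numerically here: print chroma map across bay
f=cv2.GaussianBlur(s['frame'],(0,0),1.2).astype(float);r=f[...,0]/f[...,2]
for x in np.arange(.44,.60,.015):
    print(round(x,3),' '.join('%.2f/%3d'%(r[int(v),int(u)],f[int(v),int(u)].max()) for u,v in(proj(s,[x,y,.031]) for y in np.arange(.25,.43,.015))))
# tray plate position check
E
```

```text
0.975 [529.4 108.6] 69.8 56.8 164.5 1374
0.975 [501.9 311.1] 103.8 66.2 165.2 4096
0.975 [483.  265.1] 52.8 36.6 -163.1 1015
0.975 [505.3 374.8] 108.3 44.2 179.1 3629
0.985 [506.2 300.7] 87.5 36.3 4.4 2053
0.985 [504.6 372. ] 105.4 39.7 3.2 2752
0.985 [400.5  55.6] 89.5 22.4 -156.7 1076
0.985 [428.1  29.9] 156.1 36.7 -151.8 2330
0.995 [506.5 301. ] 84.6 26.1 -173.9 1484
0.995 [504.5 373.8] 103.3 25.1 -175.5 1353
0.44 0.94/237 0.95/237 0.95/237 0.95/237 0.95/237 0.95/237 0.95/237 0.95/237 0.95/237 0.95/237 0.94/236 0.92/201
0.455 0.95/238 0.95/237 0.95/238 0.95/239 0.95/240 0.96/244 0.95/244 0.95/109 1.00/246 0.98/249 0.94/233 0.91/181
0.47 0.98/252 0.98/252 0.93/216 1.00/244 0.99/246 0.98/252 0.98/252 0.95/118 1.00/245 0.98/248 0.97/248 0.89/131
0.485 0.97/249 0.98/252 0.91/205 1.00/243 0.99/244 0.98/252 0.98/252 0.94/117 1.00/244 0.98/245 0.97/248 0.88/121
0.5 0.90/192 0.97/249 0.96/244 1.00/242 1.00/244 0.98/252 0.98/252 0.92/140 1.00/242 0.99/243 0.97/251 0.88/114
0.515 0.90/190 0.90/191 0.95/241 1.00/241 1.00/243 0.97/252 0.97/252 0.91/164 1.00/240 0.99/240 0.97/250 0.88/110
0.53 0.90/187 0.90/190 0.91/200 1.00/233 1.00/243 0.98/251 0.98/251 0.90/183 1.00/237 1.00/238 0.97/251 0.89/109
0.545 0.90/183 0.89/190 0.91/169 1.00/226 1.00/241 0.98/246 0.97/251 0.97/120 1.00/228 1.00/228 0.97/249 0.88/110
0.56 0.89/168 0.89/190 0.97/251 0.97/251 0.97/251 0.97/251 0.97/250 0.94/217 0.98/237 0.96/231 0.94/225 0.89/115
0.575 0.89/129 0.89/133 0.89/152 0.89/162 0.89/147 0.88/147 0.88/147 0.88/147 0.89/147 0.90/197 0.96/245 0.96/249
0.59 0.89/118 0.97/250 0.97/250 0.92/224 0.89/135 0.91/195 0.94/222 0.94/223 0.95/241 0.96/248 0.96/248 0.88/130
```

```bash
python3 -c "
from plant import *
print(close_job())"
```

```text
the job is handed in; nothing more can be done
None
```

The job is handed in after about 57 s of the 210 s on the robot's clock, and no verdict was reported. My own last checks found everything where it should be, apart from two bystanders I could not check fully and some doubt about the first hold.

- **Tray and tubes:** I gripped the handle plate by its ends and tipped the tray about 50° against the tub wall. All three tubes were then seen in the tub. The tray was pressed flat on its mat within a few millimetres of its place, with both blocks still in the small bay.
- **Bars:** only the middle (90 mm) and long (110 mm) aluminium bars were there; the short one was absent. Each pushed the plunger with its plain end and then its headed end for about 1.1–1.2 s, close to the stop (7–14 N). My first hold with the middle bar's plain end sagged to about 6 mm, the half-way limit, so I pushed again and held it deep.
- **Squareness:** the tool tilted by up to about 5° while pushing. By calculation the bars stayed within 0.15 rad of square, against the limit of 0.2.
- **Last checks:**
  - In the wrist image the middle bar lies at about (0.506, 0.301) and the long one at (0.505, 0.373). Both are in the large bay, about 72 mm apart, with measured lengths near 90 and 110 mm.
  - Two tubes showed in the last scene picture. The third lies behind the near tub wall and was seen earlier in the wrist picture.
- **Not fully confirmed:**
  - The bars' final height was only inferred from their lengths and the contact on the bay floor.
  - Image differences around the reagent bottle, jar, beaker, spatula and one turquoise bar were small. Those at the pink and the other turquoise bar were larger. I took those for the arm's moving shadow and had no pictures left to check; I did not touch either bar knowingly.

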